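# Walk the vaccine carrier into its drip tray, load it and lock it

### The job

The blue vaccine carrier is full of ice packs and must not be lifted clear of the table: tip it by its grip bar and walk it, swinging it round on one corner foot and then another, until all four feet stand inside the aluminium drip tray, square with it as near as you can. Then push its red knob down, turn it to unlock, swing the lid well aside, and lay every green carton flat on the floor of the well. Swing the lid shut and push and turn the knob back so that the lid is locked and the knob has sprung up; keep the carrier from toppling and leave the tally counter and the dropper bottle where they are.

Things in the scene. Friction and masses are not known exactly. Their poses are not given: they have to be found in the camera images.
- carrier_base (a point): vaccine carrier (blue box, off-white lid, loose): the point under its middle, level with the soles of its feet; x to its rear, y to its left, z up. The box is 180 (x) by 160 (y) mm, its top deck 200 mm up, on four round rubber feet of 12 mm radius that hold it 16 mm off the table. It starts to the right of the tray, roughly in line with it, front (-x) towards the robot
- foot_fl (a point): sole of the carrier's front left foot, at (-70, 65, 0) mm from carrier_base
- foot_fr (a point): sole of the front right foot, at (-70, -65, 0) mm from carrier_base
- foot_rl (a point): sole of the rear left foot, at (70, 65, 0) mm from carrier_base
- foot_rr (a point): sole of the rear right foot, at (70, -65, 0) mm from carrier_base
- carrier_grip (a point): middle of the carrier's dark grip bar, fixed to the box behind the lid at (67, 0, 241) mm from carrier_base: 18 mm thick (its x), 104 mm long (its y), 22 mm high, with 30 mm of air between it and the deck except at its two posts (45 mm either side of the middle)
- tray_floor (a point): drip tray (aluminium, fixed): middle of its floor, which lies 2 mm above the table. Inside 210 mm (its x) by 200 mm (its y), with a rim all round that rises 8 mm above the table (5 mm thick), so that the carrier's feet cannot be slid in
- lid_pivot (a point): the upright steel pin at the carrier's rear right, about which the lid swings, at the top of the lid, (34, -68, 224) mm from carrier_base. The lid is a 22 mm slab on the deck, 134 by 158 mm; a small steel strike plate stands 22 mm above the deck at the front left corner
- lid (a joint): lid angle about its pin, rad: 0 shut, grows as it swings level to the carrier's right (counter-clockwise from above), stop at 1.9; stiff enough to stay where it is left. At 1.6 or more the well is clear. It cannot swing while the knob is locked
- knob_grip (a point): red push-and-turn knob on the lid: point on its axis where its wing is gripped, 10 mm below the wing's top; axes turn with the knob: x along the wing (42 mm long, 14 mm thick, 34 mm high on a disc of 42 mm), z up. With the lid shut and locked it is at (-57, 41, 261) mm from carrier_base and the wing points along the carrier's x
- lock_turn (a joint): knob turn relative to the lid, rad: 0 locked, grows clockwise seen from above, stop at 1.25. Above 1.1 the lid is free to swing, and the knob, let up, stays there. Between these two places it can be turned (either way) only while it is pushed down
- lock_press (a joint): how far the knob is pushed down, m: 0 sprung up, 0.0065 fully down. The safety stop lets it pass from 0.004; the spring takes 3 N to begin and 8.5 N fully down
- well_floor (a point): middle of the floor of the carrier's well, at (-15, 0, 160) mm from carrier_base, same axes: 118 mm (x) by 130 mm (y) and 40 mm deep below the deck, flat, white, walls upright; room for three cartons side by side
- carton_1_mid (a point): green vaccine carton (loose, about 40 g): its middle, 17 mm above its underside; 62 mm long (its x), 34 mm wide (its y), 34 mm high
- carton_2_mid (a point): green vaccine carton (loose, about 40 g): its middle, 17 mm above its underside; 62 mm long (its x), 34 mm wide (its y), 34 mm high; may be absent
- carton_3_mid (a point): green vaccine carton (loose, about 40 g): its middle, 17 mm above its underside; 62 mm long (its x), 34 mm wide (its y), 34 mm high; may be absent
- tally_counter: small round tally counter, 62 x 47 x 21 mm, origin under its middle; bystander
- iodine_dropper: brown dropper bottle, 33 mm wide, 102 mm tall, origin under its middle; bystander
- carrier: the carrier as a  same point and axes as carrier_base. Mass about 1.7 kg, its centre of mass about 110 mm up and near the upright through carrier_base; tipped less than 0.5 rad on a foot it falls back onto its feet
Not all that is in view belongs to the job. What is shaped like the part that bears carton_2_mid but orange, pink or purple is not meant.

How it is judged:
On the way, in this order (a step that is already met when the one before it is completed fails the run):
1. the carrier is tipped onto a corner foot, the two feet of its other side off the ground, and swung at least 8 degrees out of line with the tray (((height (world z) of any of foot_fl, foot_rl below 0.008 m and height (world z) of each of foot_fr, foot_rr above 0.006 m and angle between carrier_base's own z axis and vertical above 0.06 rad and angle between the x axis of carrier_base and the x axis of tray_floor, either way round above 0.14 rad) or (height (world z) of any of foot_fr, foot_rr below 0.008 m and height (world z) of each of foot_fl, foot_rl above 0.006 m and angle between carrier_base's own z axis and vertical above 0.06 rad and angle between the x axis of carrier_base and the x axis of tray_floor, either way round above 0.14 rad))), for 0.1 s.
2. the carrier stands with all four feet on the tray's floor (height (world z) of each of foot_fl, foot_fr, foot_rl, foot_rr below 0.0048 m and horizontal distance between carrier_base and tray_floor below 0.036 m and angle between the x axis of carrier_base and the x axis of tray_floor, either way round below 0.26 rad), for 0.3 s.
3. the knob is turned to unlocked (value of joint lock_turn above 1.05 rad), for 0.1 s.
4. the lid is swung aside (value of joint lid above 1.3 rad), for 0.2 s.
5. every carton lies flat in the well (x of carton_1_mid in the frame of well_floor between -0.05 and 0.05 m and y of carton_1_mid in the frame of well_floor between -0.06 and 0.06 m and z of carton_1_mid in the frame of well_floor between 0.008 and 0.023 m and x of carton_2_mid in the frame of well_floor between -0.05 and 0.05 m and y of carton_2_mid in the frame of well_floor between -0.06 and 0.06 m and z of carton_2_mid in the frame of well_floor between 0.008 and 0.023 m and x of carton_3_mid in the frame of well_floor between -0.05 and 0.05 m and y of carton_3_mid in the frame of well_floor between -0.06 and 0.06 m and z of carton_3_mid in the frame of well_floor between 0.008 and 0.023 m), for 0.3 s.
At the end, for the whole second after the job is handed in: carrier upright (0.03 rad), at rest, all four soles on the tray floor (below 4.8 mm), middles within 36 mm, in line within 0.26 rad; every carton in the well, its middle 8 to 23 mm above the floor; lid shut (under 0.05 rad), knob back at locked (under 0.2 rad) and sprung up (under 2 mm) (all of step 2 and all of step 5 and value of joint lid below 0.05 rad and value of joint lock_turn below 0.2 rad and value of joint lock_press below 0.002 m and angle between carrier_base's own z axis and vertical below 0.03 rad and linear speed of carrier below 0.02 m/s); the robot touches nothing.
It fails at once if the carrier is lifted clear of the table (all four soles more than 9 mm up) (height (world z) of each of foot_fl, foot_fr, foot_rl, foot_rr above 0.009 m).
It fails at once if the carrier is toppled (tilted more than 0.5 rad) (angle between carrier_base's own z axis and vertical above 0.5 rad).
It fails at once if the tally counter or the dropper bottle is moved more than 30 mm (distance of any of tally_counter, iodine_dropper from where it was at the start of the episode above 0.03 m).
Of carton_1, carton_2, carton_3 only 2 to 3 are there at a start; the rules pass over those that are not, and their reading is None.
At some moment in a run one of carton_1, carton_2, carton_3 may be knocked a few centimetres aside while the robot is not near it.
Once in a run the grip may slacken for a moment while it holds something.
It also fails if it takes over 192 s, if anything falls off the work surface, if the arm or the gripper's body presses on something with over 40 N, if the wrist force passes 120 N, or if a joint passes its speed limit or range.

### The arm

A 7-joint arm with a two-finger parallel gripper is mounted at the origin on a cart in front of the work surface, level with it; the furniture and walls round the work are solid. World frame = base frame: x ahead of the robot, y to its left, z up, the work surface at z = 0. Lengths are in m, angles in rad, forces in N, time in s.
With the tool pointing down it reaches from about 0.425 to 0.95 m from the base axis. Payload 4.7 kg.
Tool frame: the origin (TCP) lies midway between the tips of the shut fingers; the grasp point (between the pads) lies 19 mm behind it; z points along the fingers, y is the line along which they close (so a half turn about z gives the same grasp; the last joint's range is limited). The gripper opens to 85 mm and grips with 20 to 120 N. Pads are 22 mm wide; open, the fingers measure 114 mm over their backs; the gripper's body (76 mm by 85 mm) begins 54 mm behind the grasp point. The pads swing forward as they close: fully open they stand 13 mm farther back than shut.
Start: joints at [-1.268, 0.469, -0.049, 1.532, 0.024, 1.141, -0.082], TCP at [0.22, 0.638, 0.231] pointing down, gripper open.
Joint ranges: [-2.59, 2.59], [-0.33, 1.99], [-1.39, 1.29], [0.1, 2.45], [-1.04, 4.18], [0.21, 1.99], [-2.66, 2.66]. Speed limits (rad/s): [2.57, 2.57, 3.14, 3.14, 3.14, 3.14, 3.14].

### API

Orientations are given as a 3x3 rotation matrix whose columns are the frame's x, y, z axes.
In Python, from workcell import monitor, eyes, env gives the robot as it stands. The module is installed in compiled form; this text tells all that it offers.
- The arm moves only by the tool servo_tool, never from a script. Its arguments are lists of equal length, an entry for each row: "rotation": the turn, a rotation vector about the world's x, y, z in degrees, a list of three; "dp": the shift along the world's x, y, z in mm, a list of three; "fingers": the closure, from 0 (fully open) to 1 (shut). In form: {"rotation": [[wx, wy, wz], ...], "dp": [[dx, dy, dz], ...], "fingers": [fingers, ...]}. A call has 1 to 20 rows; each row is the pose to reach, as a shift and turn from the pose commanded when the call began; what a row does not reach only later rows make up. A row lasts 1/12 s, in which the tool goes at most 41.7 mm and 7.16 degrees, less where a joint would pass 70% of its speed; a pose out of reach is approached as far as the arm can. A call with a gripper value outside its range is refused whole. The fingers move at their own pace and stop on an object; "newtons" is the grip in N (left out, the last holds). Time passes only in rows, so rows that repeat a pose let the fingers close. It gives the time, the measured TCP pose, the force, the opening and the grip force at its end, in the units of the state.
- monitor.observe(): the state, without advancing time (a new reading comes with each control period).
- eyes.get_image(name): name is "side" or "top" or "wrist"; returns a dict with "color" (384x512x3 uint8, red, green, blue), "intrinsics" (3x3 intrinsics, pixels), "extrinsics" (4x4, takes a point from camera to world coordinates). Camera axes: x right, y down, z forward; pixel columns grow to the right and rows downward; lengths in m; the calibration is good to about 2 mm. A picture is of the moment at which its call begins. There is no depth.
- env.finish_job(): hands the job in; it is judged then, once.
Trained networks look in the newest picture that a camera, given by its name, has taken for a name from the list of things; names that differ only in an ending like _2 or _b are one class to them, and where a whole thing is asked for, a point or a joint stands for the part that bears it (a point fixed in the world has none). Each returns a list of dicts, best first, with "p" (0 to 1); they miss things now and then, are a little off and sometimes report something else, mostly with a low value. They report only what shows in the picture. A call takes as long as a camera call. They do not tell look-alikes from the thing itself.
- eyes.find_in(camera, query): "rect" ([centre column, centre row, width, height] in pixels, round what is visible of it).
The state is a dict: "t": time; "joints": joint angles; "dq": joint speeds; "tau": joint torques, N m; "tool_pos": TCP position; "eef_rot": TCP orientation; "ft_force": force on the tool from outside, world axes, zero at the start; "moment": the same for the moment, N m; "width": finger opening in m; "grip_force": force on a finger pad.
Only numpy, scipy, OpenCV 4.12 (cv2) and the standard library are available. Lean on these libraries where they do the work, as an engineer would, in place of code of your own. Each camera call takes 0.05 s, during which the arm holds its last target. There are 200 camera calls.

## Working session

There is one attempt and no reset: what is moved stays moved. The work goes in short steps, Python scripts to look and compute and a tool call to move; the robot and the scene stay as the last step left them, time stands still between calls to the robot, and variables do not carry over. Pictures are saved under pics/ and viewed, at most 14 in all, crops included, and the job is handed in when it is done.

Besides the shell and the picture viewer there is one more tool, called after "Call:" as a command line: name --argument value ..., lists and objects as JSON in quotes. servo_tool: Moves the arm, as the interface text tells. Its arguments: {"type":"object","properties":{"rotation":{"type":"array"},"dp":{"type":"array"},"fingers":{"type":"array"},"newtons":{"type":"number"}},"required":["rotation","dp","fingers"]}

```bash
mkdir -p pics
cat > h.py <<'E'
import numpy as np, cv2
from workcell import monitor, eyes, env
def ray(im,u,v):
    K=im["intrinsics"];T=im["extrinsics"]
    d=T[:3,:3]@np.linalg.solve(K,[u,v,1]);return T[:3,3],d
def at_z(im,u,v,z):
    o,d=ray(im,u,v);return o+d*(z-o[2])/d[2]
def proj(im,p):
    T=im["extrinsics"];c=T[:3,:3].T@(np.asarray(p)-T[:3,3]);q=im["intrinsics"]@c;return q[:2]/q[2]
def save(im,name,crop=None,s=1):
    c=im["color"][:,:,::-1]
    if crop: c=c[crop[1]:crop[3],crop[0]:crop[2]]
    cv2.imwrite("pics/"+name,cv2.resize(c,None,fx=s,fy=s,interpolation=cv2.INTER_CUBIC))
E
python3 - <<'E'
from h import *
import pickle
np.set_printoptions(precision=4,suppress=True)
s=monitor.observe();print(s)
ims={}
for n in("side","top"):
    im=eyes.get_image(n);ims[n]=im;print(n,im["extrinsics"][:3].round(3).tolist(),im["intrinsics"][0,0],im["intrinsics"][0,2],im["intrinsics"][1,2])
    for q in("carrier","carrier_grip","tray_floor","knob_grip","carton_1_mid","tally_counter","iodine_dropper","lid_pivot"):
        print(q,[(np.round(r["rect"]).tolist(),round(r["p"],2)) for r in eyes.find_in(n,q)][:5])
pickle.dump(ims,open("ims.pkl","wb"))
a=np.hstack([cv2.resize(ims[n]["color"],(800//2,300)) for n in ims])
for n in ims: save(ims[n],n+"0.png",None,1.5)
E
```

```text
{'t': 0.0, 'joints': array([-1.2679,  0.4695, -0.0486,  1.5337,  0.0241,  1.141 , -0.0823]), 'dq': array([ 0.0011, -0.0011, -0.0004, -0.0008, -0.0008,  0.0002, -0.    ]), 'tau': array([ -0.0005, -51.0316,  -0.047 , -23.7717,   0.0106,   0.0075,
        -0.    ]), 'tool_pos': array([0.2197, 0.6376, 0.2302]), 'eef_rot': array([[-0.9454,  0.3258, -0.0006],
       [ 0.3258,  0.9454, -0.0019],
       [-0.0001, -0.002 , -1.    ]]), 'ft_force': array([-0.2508,  0.2629,  0.7094]), 'moment': array([-0.0342,  0.0024,  0.0337]), 'grip_force': 0.0, 'width': 0.08533787914576622}
side [[0.988, -0.091, 0.122, 0.346], [-0.152, -0.522, 0.839, -1.623], [-0.012, -0.848, -0.53, 1.222]] 484.265941196136 263.8372293930901 202.30685289513337
carrier [([264.0, 249.0, 57.0, 77.0], 0.94)]
carrier_grip [([261.0, 252.0, 58.0, 79.0], 0.81)]
tray_floor [([227.0, 244.0, 18.0, 34.0], 0.85)]
knob_grip [([243.0, 215.0, 10.0, 11.0], 0.65)]
carton_1_mid [([219.0, 213.0, 17.0, 10.0], 0.67), ([248.0, 210.0, 17.0, 7.0], 0.45)]
tally_counter [([259.0, 315.0, 13.0, 8.0], 0.42)]
iodine_dropper [([299.0, 219.0, 11.0, 22.0], 0.72), ([244.0, 216.0, 11.0, 15.0], 0.41)]
lid_pivot [([259.0, 249.0, 57.0, 78.0], 0.64)]
top [[-0.009, -0.984, 0.178, 0.276], [-1.0, 0.01, 0.003, 0.029], [-0.005, -0.178, -0.984, 1.688]] 485.5092485615341 254.26283760338868 197.07845093160432
carrier [([326.0, 200.0, 58.0, 66.0], 0.83), ([192.0, 246.0, 16.0, 20.0], 0.66)]
carrier_grip [([323.0, 201.0, 60.0, 66.0], 0.55)]
tray_floor [([253.0, 219.0, 71.0, 66.0], 0.92)]
knob_grip [([328.0, 200.0, 60.0, 65.0], 0.62), ([318.0, 216.0, 12.0, 17.0], 0.44)]
carton_1_mid [([200.0, 208.0, 16.0, 22.0], 0.45)]
tally_counter [([386.0, 221.0, 12.0, 12.0], 0.69), ([240.0, 154.0, 14.0, 11.0], 0.5)]
iodine_dropper [([241.0, 151.0, 11.0, 12.0], 0.66)]
lid_pivot [([326.0, 203.0, 63.0, 66.0], 0.81)]
```

Run:
```python
from h import *
import pickle
ims=pickle.load(open("ims.pkl","rb"))
save(ims["top"],"a_top.png",(160,110,430,290),2.9)
save(ims["side"],"a_side.png",(180,180,340,340),3.7)
```

```text
(no output)
```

View pics/a_top.png

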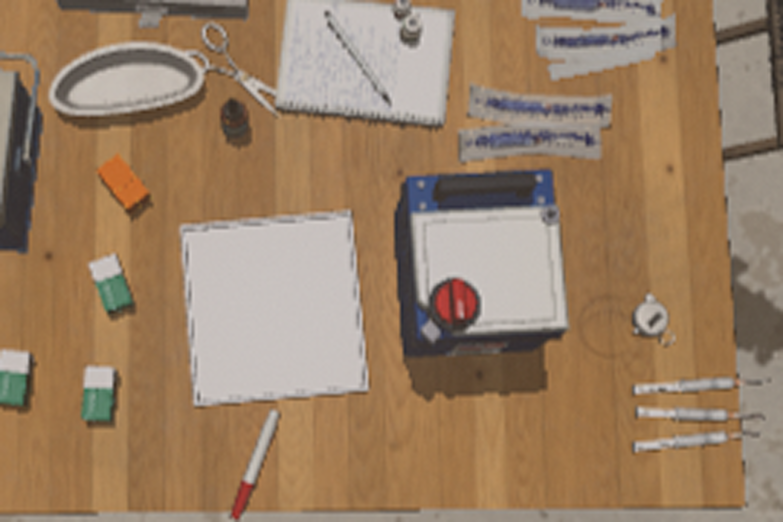

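View pics/a_side.png

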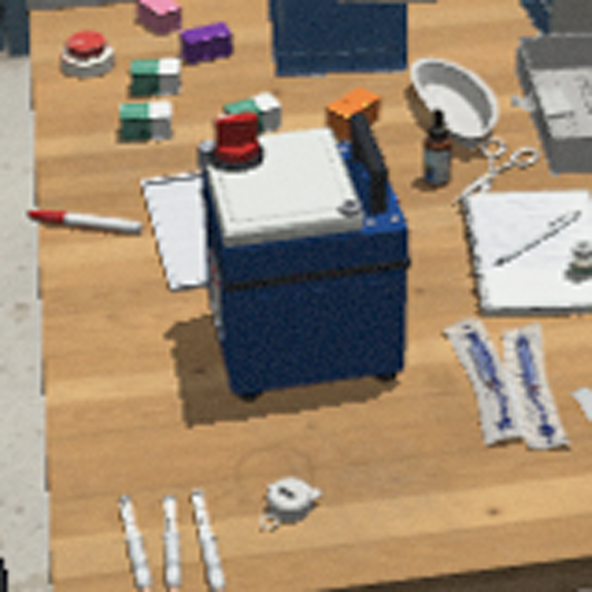

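The top view (crop pixels) shows the tray corners at about (181,227), (352,211), (368,390) and (195,405), with the carrier to its right at (480,265). The dropper is at (235,120) and the tally counter at (650,317).

Carton candidates are green/white at (110,284), (98,395) and (13,379), plus orange at (123,184). The side view also shows purple and pink ones. The three green ones fit the description.

Run:
```python
from h import *
import pickle
np.set_printoptions(precision=4,suppress=True)
ims=pickle.load(open("ims.pkl","rb"));im=ims["top"]
c=lambda u,v,z:at_z(im,160+u/2.9,110+v/2.9,z)
t=np.array([c(*p,.008) for p in((181,227),(352,211),(368,390),(195,405))]);print("tray",t,t.mean(0))
for p in ((407,172,.2),(553,170,.2),(567,329,.224),(413,210,.224),(413,355,.2),(437,186,.252),(536,182,.252),(550,214,.224),(456,300,.271),(454,283,.271),(458,323,.271)): print(p,c(*p))
for n,p in dict(c1=(110,284,.034),c2=(98,395,.034),c3=(13,379,.034),org=(123,184,.034),tally=(650,317,.02),drop=(235,105,.1)).items(): print(n,c(*p))
def rect(m,z):
  for k in cv2.findContours(m.astype(np.uint8),0,2)[0]:
    if cv2.contourArea(k)>40:
      r=cv2.minAreaRect(k);b=cv2.boxPoints(r);print(r[0],[at_z(im,*q,z)[:2].round(4).tolist() for q in b])
h=cv2.cvtColor(im["color"],cv2.COLOR_RGB2HSV)
print("green");rect((abs(h[...,0].astype(int)-78)<16)&(h[...,1]>70)&(h[...,2]>50),.034)
print("red");rect(((h[...,0]<8)|(h[...,0]>172))&(h[...,1]>150)&(h[...,2]>80),.25)
```

```text
tray [[ 0.6136  0.147   0.008 ]
 [ 0.6314 -0.0614  0.008 ]
 [ 0.4133 -0.0764  0.008 ]
 [ 0.3974  0.1298  0.008 ]] [0.5139 0.0347 0.008 ]
(407, 172, 0.2) [ 0.6335 -0.1116  0.2   ]
(553, 170, 0.2) [ 0.6341 -0.2699  0.2   ]
(567, 329, 0.224) [ 0.4575 -0.2722  0.224 ]
(413, 210, 0.224) [ 0.5862 -0.1146  0.224 ]
(413, 355, 0.2) [ 0.4343 -0.1128  0.2   ]
(437, 186, 0.252) [ 0.6057 -0.1376  0.252 ]
(536, 182, 0.252) [ 0.6089 -0.2412  0.252 ]
(550, 214, 0.224) [ 0.5805 -0.2598  0.224 ]
(456, 300, 0.271) [ 0.4824 -0.1512  0.271 ]
(454, 283, 0.271) [ 0.4999 -0.1497  0.271 ]
(458, 323, 0.271) [ 0.4589 -0.1525  0.271 ]
c1 [0.54   0.2295 0.034 ]
c2 [0.4083 0.2421 0.034 ]
c3 [0.428  0.3424 0.034 ]
org [0.6619 0.2153 0.034 ]
tally [ 0.4962 -0.4137  0.02  ]
drop [0.7399 0.0779 0.1   ]
green
(193.20001220703125, 248.9000244140625) [[0.3839, 0.262], [0.4189, 0.2582], [0.4146, 0.2258], [0.3796, 0.2298]]
(163.26925659179688, 243.34617614746094) [[0.4042, 0.3642], [0.4382, 0.3608], [0.4338, 0.3283], [0.3999, 0.3318]]
(198.8500213623047, 210.55001831054688) [[0.5424, 0.2463], [0.5519, 0.2173], [0.5193, 0.2063], [0.5099, 0.2351]]
red
(140.5, 264.5) [[0.358, 0.3902], [0.3577, 0.3518], [0.3197, 0.3506], [0.3201, 0.3888]]
(319.73846435546875, 212.29232788085938) [[0.5013, -0.1442], [0.5105, -0.1606], [0.4765, -0.1786], [0.4673, -0.1623]]
(275.9000244140625, 61.800010681152344) [[0.9962, 0.0308], [1.0459, -0.0643], [0.9485, -0.1072], [0.8998, -0.013]]
```

Call:
servo_tool --rotation '[[0,0,0],[0,0,0],[0,0,0],[0,0,-7],[0,0,-14],[0,0,-21],[0,0,-28],[0,0,-35],[0,0,-42],[0,0,-49],[0,0,-56],[0,0,-63],[0,0,-70],[0,0,-70],[0,0,-70],[0,0,-70],[0,0,-70],[0,0,-70],[0,0,-70],[0,0,-70]]' --dp '[[0,0,40],[0,0,80],[0,0,120],[20,-42,130],[38,-80,130],[56,-118,130],[74,-156,130],[92,-194,130],[110,-232,130],[128,-270,130],[146,-308,130],[164,-346,130],[182,-384,130],[200,-422,130],[218,-460,130],[236,-498,130],[254,-536,130],[272,-574,130],[290,-612,130],[308,-650,130]]' --fingers '[0,0,0,0,0,0,0,0,0,0,0,0,0,0,0,0,0,0,0,0]' --newtons 110

```text
t: 2.57
tool_pos: [0.5231, -0.003, 0.3618]
eef_rot: [[-0.018, 1.0, 0.001], [1.0, 0.018, 0.001], [0.001, 0.001, -1.0]]
ft_force: [1.1, 1.3, -0.1]
width: 0.0854
grip_force: 0.0
```

Call:
servo_tool --rotation '[[0,0,0],[0,0,0],[0,0,0],[0,0,0],[0,0,0],[0,0,0],[0,0,0],[0,0,0]]' --dp '[[18,-38,0],[36,-76,0],[54,-114,0],[72,-152,0],[82,-177,0],[82,-177,-20],[82,-177,-20],[82,-177,-20]]' --fingers '[0,0,0,0,0,0,0,0]'

```text
t: 3.23
tool_pos: [0.6043, -0.1772, 0.3403]
eef_rot: [[-0.018, 1.0, -0.003], [1.0, 0.018, 0.001], [0.001, -0.003, -1.0]]
ft_force: [-0.7, 0.8, -0.3]
width: 0.0853
grip_force: 0.0
```

Run:
```python
from h import *
np.set_printoptions(precision=4,suppress=True)
s=monitor.observe();print(s["t"],s["tool_pos"],s["eef_rot"],s["joints"])
im=eyes.get_image("wrist");save(im,"w1.png",None,1.2);print(im["extrinsics"])
for x,y,z in((67,52,252),(67,-52,252),(34,-68,224),(-57,41,271)):
  a=np.radians(1.5);p=np.array([.543+(x*np.cos(a)-y*np.sin(a))/1e3,-.191+(x*np.sin(a)+y*np.cos(a))/1e3,z/1e3]);print(x,y,z,proj(im,p)*1.2)
```

```text
3.2333 [ 0.6043 -0.1772  0.3403] [[-0.0177  0.9998 -0.0026]
 [ 0.9998  0.0177  0.0013]
 [ 0.0014 -0.0025 -1.    ]] [-0.2718  0.3699  0.6847  1.5272 -0.2378  1.3322  0.4544]
[[ 0.9999  0.017   0.0021  0.6038]
 [ 0.0169 -0.9587 -0.284  -0.104 ]
 [-0.0029  0.2839 -0.9588  0.4834]
 [ 0.      0.      0.      1.    ]]
67 52 252 [311.4462 174.951 ]
67 -52 252 [311.9373 324.0272]
34 -68 224 [269.1377 323.6134]
-57 41 271 [ 98.3527 200.5314]
```

View pics/w1.png

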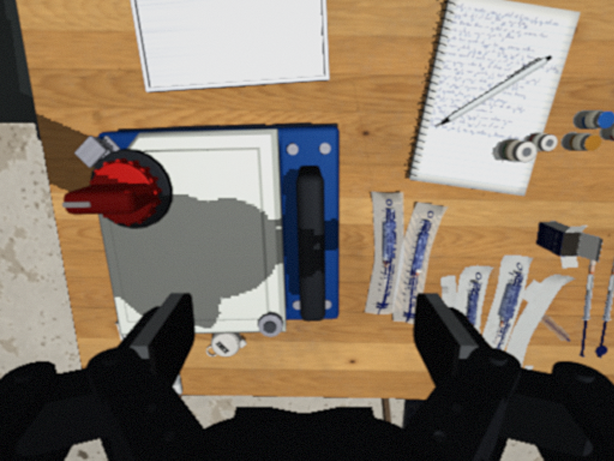

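The wrist view shows the grip bar from (311,168) to (312,320) and the pivot pin at (270,324). Both are within about 3 mm of my carrier estimate (0.543, -0.191, yaw about 1.5°). I'll descend and grip.

Call:
servo_tool --rotation '[[0,0,0],[0,0,0],[0,0,0],[0,0,0],[0,0,0],[0,0,0],[0,0,0],[0,0,0],[0,0,0],[0,0,0],[0,0,0],[0,0,0],[0,0,0],[0,0,0]]' --dp '[[6,-12,-15],[6,-12,-45],[6,-12,-75],[6,-12,-95],[6,-12,-112],[6,-12,-112],[6,-12,-112],[6,-12,-112],[6,-12,-112],[6,-12,-112],[6,-12,-112],[6,-12,-112],[6,-12,-112],[6,-12,-112]]' --fingers '[0,0,0,0,0,0,1,1,1,1,1,1,1,1]'

```text
t: 4.45
tool_pos: [0.6109, -0.1903, 0.2306]
eef_rot: [[-0.016, 1.0, 0.001], [1.0, 0.016, 0.0], [0.0, 0.001, -1.0]]
ft_force: [-1.6, 0.9, 5.2]
width: 0.0157
grip_force: 107.6
```

```bash
cat > walk.py <<'E'
import numpy as np, json, os
from scipy.spatial.transform import Rotation as R
F=dict(fl=(-70,65,0),fr=(-70,-65,0),rl=(70,65,0),rr=(70,-65,0))
G=np.array([67,0,229.])
def rot(yaw,a,b): return R.from_euler('z',yaw,degrees=True)*R.from_euler('y',b)*R.from_euler('x',a)
def low(Rc,f):
    n=Rc.inv().apply([0,0,-1]); d=np.array([n[0],n[1],0]); L=np.linalg.norm(d)
    return np.array(F[f],float)+(12*d/L if L>.01 else 0*d)
class W:
    def __init__(s):
        s.st=dict(p=[543.5,-191,0],e=[1.,0.,0.])
        if os.path.exists("st.json"): s.st=json.load(open("st.json"))
        s.p0=np.array(s.st["p"]);s.R0=rot(*s.st["e"]);s.p=s.p0.copy();s.e=np.array(s.st["e"]);s.rows=[]
    def go(s,foot,yaw,a,b,n,drag=(0,0,0)):
        """turn to yaw(deg),a,b on foot; drag=total shift of the pivot"""
        R0=rot(*s.e);w0=s.p+R0.apply(np.array(F[foot],float)); e0=s.e.copy()
        z0=(s.p+R0.apply(low(R0,foot)))[2]
        for k in range(1,n+1):
            t=k/n;s.e=e0+t*(np.array([yaw,a,b])-e0);Rc=rot(*s.e)
            q=w0+t*np.array(drag,float); s.p=q-Rc.apply(np.array(F[foot],float))
            s.p[2]+=z0+t*drag[2]-(s.p+Rc.apply(low(Rc,foot)))[2]
            dp=s.p+Rc.apply(G)-s.p0-s.R0.apply(G); rv=(Rc*s.R0.inv()).as_rotvec(degrees=True)
            s.rows.append((rv,dp))
    def out(s):
        print([[round(float(x),1) for x in r] for r,_ in s.rows]);print([[round(float(x)) for x in d] for _,d in s.rows],len(s.rows))
        Rc=rot(*s.e);print({f:(s.p+Rc.apply(np.array(v,float))).round().tolist() for f,v in F.items()},s.p.round(1),s.e)
        json.dump(dict(p=s.p.tolist(),e=s.e.tolist()),open("st.json","w"))
E
python3 - <<'E'
from walk import *
w=W();w.go("rr",1,.14,.035,9);w.out()
E
```

```text
[[0.9, 0.2, -0.0], [1.8, 0.5, -0.0], [2.7, 0.7, -0.0], [3.5, 1.0, -0.0], [4.4, 1.2, -0.0], [5.3, 1.4, -0.1], [6.2, 1.7, -0.1], [7.1, 1.9, -0.1], [8.0, 2.1, -0.1]]
[[1, -4, 1], [2, -7, 2], [3, -11, 3], [4, -14, 4], [5, -18, 5], [6, -22, 6], [7, -25, 7], [8, -29, 8], [9, -32, 9]] 9
{'fl': [473.0, -128.0, 25.0], 'fr': [475.0, -257.0, 7.0], 'rl': [613.0, -126.0, 20.0], 'rr': [615.0, -255.0, 2.0]} [ 543.9 -191.6   13.2] [1.    0.14  0.035]
```

Call:
servo_tool --rotation '[[0.9,0.2,0],[1.8,0.5,0],[2.7,0.7,0],[3.5,1.0,0],[4.4,1.2,0],[5.3,1.4,-0.1],[6.2,1.7,-0.1],[7.1,1.9,-0.1],[8.0,2.1,-0.1],[8.0,2.1,-0.1]]' --dp '[[1,-4,1],[2,-7,2],[3,-11,3],[4,-14,4],[5,-18,5],[6,-22,6],[7,-25,7],[8,-29,8],[9,-32,9],[9,-32,9]]' --fingers '[1,1,1,1,1,1,1,1,1,1]' --newtons 120

```text
t: 5.28
tool_pos: [0.6192, -0.2236, 0.2375]
eef_rot: [[-0.011, 0.999, -0.038], [0.99, 0.016, 0.14], [0.14, -0.036, -0.989]]
ft_force: [-3.0, 1.2, -2.1]
width: 0.0155
grip_force: 117.2
```

```bash
python3 - <<'E'
from h import *
im=eyes.get_image("side");save(im,"s2.png",(190,170,340,310),4)
E
python3 - <<'E'
from walk import *
w=W();w.go("rr",-21,.14,.035,11);w.go("fr",-21,.14,-.035,3);w.out()
E
```

```text
[[-0.0, -0.0, -2.0], [-0.0, -0.0, -4.0], [-0.0, -0.0, -6.0], [-0.0, -0.0, -8.0], [-0.0, -0.0, -10.0], [-0.0, -0.0, -12.0], [-0.0, 0.0, -14.0], [-0.0, -0.0, -16.0], [-0.0, 0.0, -18.0], [-0.0, 0.0, -20.0], [-0.0, -0.0, -22.0], [-0.2, -1.3, -22.0], [-0.5, -2.6, -22.0], [-0.7, -4.0, -22.0]]
[[1, 0, 0], [2, 0, 0], [3, -1, 0], [4, -1, 0], [6, -1, 0], [7, -2, 0], [8, -2, 0], [9, -3, 0], [10, -3, 0], [11, -4, 0], [12, -4, 0], [7, -2, 3], [2, 0, 6], [-4, 2, 10]] 14
{'fl': [530.0, -84.0, 25.0], 'fr': [484.0, -205.0, 7.0], 'rl': [660.0, -134.0, 30.0], 'rr': [615.0, -255.0, 12.0]} [ 572.1 -169.5   18.1] [-21.      0.14   -0.035]
```

View pics/s2.png

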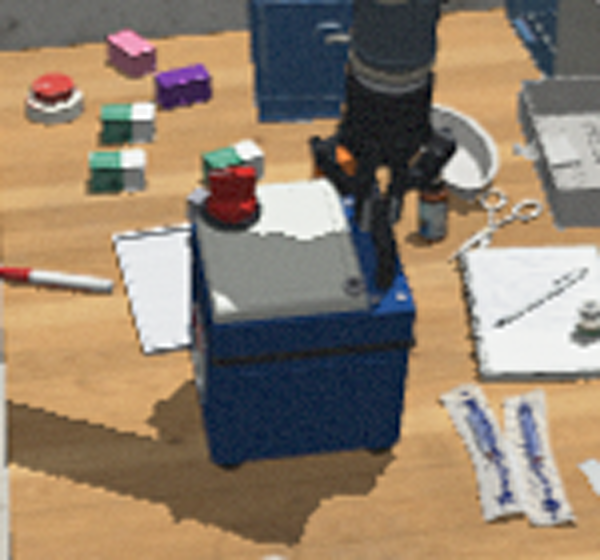

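```bash
python3 - <<'E'
s=open("walk.py").read()
s=s.replace("drag=(0,0,0)):","drag=(0,0,0),g=0.):")
s=s.replace("        z0=(s.p+R0.apply(low(R0,foot)))[2]\n","")
s=s.replace("s.p[2]+=z0+t*drag[2]-(s.p+Rc.apply(low(Rc,foot)))[2]","s.p[2]=g-min(Rc.apply(low(Rc,f))[2] for f in F)")
open("walk.py","w").write(s)
E
python3 - <<'E'
from walk import *
json.dump(dict(p=[543.9,-191.6,13.2],e=[1.,.14,.035]),open("st.json","w"))
w=W();w.go("rr",-21,.14,.035,11);w.go("fr",-21,.14,-.035,4);w.out()
print()
w=W();w.go("fr",23,.14,-.035,20,(-10,0,0));w.out()
E
```

```text
[[-0.0, -0.0, -2.0], [-0.0, -0.0, -4.0], [-0.0, -0.0, -6.0], [-0.0, -0.0, -8.0], [-0.0, -0.0, -10.0], [-0.0, -0.0, -12.0], [-0.0, 0.0, -14.0], [-0.0, -0.0, -16.0], [-0.0, 0.0, -18.0], [-0.0, 0.0, -20.0], [-0.0, -0.0, -22.0], [-0.2, -1.0, -22.0], [-0.4, -2.0, -22.0], [-0.5, -3.0, -22.0], [-0.7, -4.0, -22.0]]
[[1, 0, 0], [2, 0, 0], [3, -1, 0], [4, -1, 0], [6, -1, 0], [7, -2, 0], [8, -2, 0], [9, -3, 0], [10, -3, 0], [11, -4, 0], [12, -4, 0], [8, -3, 0], [4, -1, 0], [0, 0, 2], [-4, 2, 5]] 15
{'fl': [530.0, -84.0, 20.0], 'fr': [484.0, -205.0, 2.0], 'rl': [660.0, -134.0, 25.0], 'rr': [615.0, -255.0, 7.0]} [ 572.1 -169.5   13.2] [-21.      0.14   -0.035]

[[-0.0, 0.0, 2.2], [-0.0, 0.0, 4.4], [-0.0, 0.0, 6.6], [-0.0, 0.0, 8.8], [0.0, 0.0, 11.0], [0.0, 0.0, 13.2], [-0.0, -0.0, 15.4], [-0.0, 0.0, 17.6], [-0.0, 0.0, 19.8], [-0.0, 0.0, 22.0], [-0.0, 0.0, 24.2], [0.0, 0.0, 26.4], [0.0, 0.0, 28.6], [-0.0, 0.0, 30.8], [0.0, 0.0, 33.0], [-0.0, 0.0, 35.2], [0.0, 0.0, 37.4], [-0.0, 0.0, 39.6], [-0.0, 0.0, 41.8], [-0.0, 0.0, 44.0]]
[[0, 5, 0], [0, 10, 0], [-1, 15, 0], [-1, 20, 0], [-2, 25, 0], [-3, 31, 0], [-4, 36, 0], [-5, 41, 0], [-7, 46, 0], [-9, 51, 0], [-11, 55, 0], [-13, 60, 0], [-15, 65, 0], [-17, 70, 0], [-20, 74, 0], [-23, 79, 0], [-26, 83, 0], [-29, 88, 0], [-32, 92, 0], [-36, 96, 0]] 20
{'fl': [423.0, -86.0, 20.0], 'fr': [474.0, -205.0, 2.0], 'rl': [552.0, -32.0, 25.0], 'rr': [603.0, -150.0, 7.0]} [ 513.  -118.1   13.2] [23.     0.14  -0.035]
```

Call:
servo_tool --rotation '[[0,0,-2],[0,0,-4],[0,0,-6],[0,0,-8],[0,0,-10],[0,0,-12],[0,0,-14],[0,0,-16],[0,0,-18],[0,0,-20],[0,0,-22],[-0.2,-1,-22],[-0.4,-2,-22],[-0.5,-3,-22],[-0.7,-4,-22]]' --dp '[[1,0,0],[2,0,0],[3,-1,0],[4,-1,0],[6,-1,0],[7,-2,0],[8,-2,0],[9,-3,0],[10,-3,0],[11,-4,0],[12,-4,0],[8,-3,0],[4,-1,0],[0,0,2],[-4,2,5]]' --fingers '[1,1,1,1,1,1,1,1,1,1,1,1,1,1,1]'

```text
t: 6.58
tool_pos: [0.6163, -0.2201, 0.2429]
eef_rot: [[0.349, 0.933, 0.086], [0.927, -0.357, 0.116], [0.139, 0.039, -0.99]]
ft_force: [1.8, 0.1, -6.6]
width: 0.0154
grip_force: 117.2
```

Call:
servo_tool --rotation '[[0,0,2.2],[0,0,4.4],[0,0,6.6],[0,0,8.8],[0,0,11],[0,0,13.2],[0,0,15.4],[0,0,17.6],[0,0,19.8],[0,0,22],[0,0,24.2],[0,0,26.4],[0,0,28.6],[0,0,30.8],[0,0,33],[0,0,35.2],[0,0,37.4],[0,0,39.6],[0,0,41.8],[0,0,44]]' --dp '[[0,5,0],[0,10,0],[-1,15,0],[-1,20,0],[-2,25,0],[-3,31,0],[-4,36,0],[-5,41,0],[-7,46,0],[-9,51,0],[-11,55,0],[-13,60,0],[-15,65,0],[-17,70,0],[-20,74,0],[-23,79,0],[-26,83,0],[-29,88,0],[-32,92,0],[-36,96,0]]' --fingers '[1,1,1,1,1,1,1,1,1,1,1,1,1,1,1,1,1,1,1,1]'

```text
t: 8.25
tool_pos: [0.5808, -0.1237, 0.2434]
eef_rot: [[-0.396, 0.918, -0.018], [0.908, 0.394, 0.141], [0.137, 0.039, -0.99]]
ft_force: [3.2, 1.1, -5.0]
width: 0.0153
grip_force: 117.8
```

```bash
python3 - <<'E'
from h import *
a=eyes.get_image("side");b=eyes.get_image("top")
save(a,"t_a.png",(190,170,340,310),3.2);save(b,"t_b.png",(190,130,340,270),3.2)
x=np.hstack([cv2.imread("pics/t_a.png"),cv2.imread("pics/t_b.png")]);cv2.imwrite("pics/s3.png",cv2.resize(x,(800,373)))
E
python3 - <<'E'
from walk import *
w=W();w.go("rr",23,.14,.035,4);w.out()
print()
w=W();w.go("rr",-21,.14,.035,20,(-10,0,0));w.out()
E
```

```text
[[-0.4, 0.9, 0.0], [-0.8, 1.8, 0.0], [-1.2, 2.8, 0.0], [-1.6, 3.7, 0.0]]
[[4, 2, -2], [8, 3, -5], [11, 5, -5], [15, 6, -5]] 4
{'fl': [424.0, -86.0, 25.0], 'fr': [474.0, -205.0, 7.0], 'rl': [553.0, -31.0, 20.0], 'rr': [603.0, -150.0, 2.0]} [ 513.6 -117.9   13.2] [23.     0.14   0.035]

[[-0.0, 0.0, -2.2], [0.0, -0.0, -4.4], [-0.0, -0.0, -6.6], [-0.0, -0.0, -8.8], [-0.0, 0.0, -11.0], [0.0, 0.0, -13.2], [-0.0, -0.0, -15.4], [0.0, 0.0, -17.6], [-0.0, -0.0, -19.8], [0.0, 0.0, -22.0], [0.0, -0.0, -24.2], [0.0, 0.0, -26.4], [-0.0, -0.0, -28.6], [-0.0, -0.0, -30.8], [0.0, 0.0, -33.0], [0.0, -0.0, -35.2], [-0.0, -0.0, -37.4], [-0.0, 0.0, -39.6], [0.0, -0.0, -41.8], [-0.0, -0.0, -44.0]]
[[1, 0, 0], [1, 1, 0], [2, 1, 0], [3, 1, 0], [4, 1, 0], [4, 1, 0], [5, 1, 0], [6, 1, 0], [7, 1, 0], [8, 1, 0], [8, 0, 0], [9, 0, 0], [10, 0, 0], [10, 0, 0], [11, -1, 0], [12, -1, 0], [12, -2, 0], [13, -2, 0], [14, -3, 0], [14, -4, 0]] 20
{'fl': [509.0, 20.0, 25.0], 'fr': [462.0, -100.0, 7.0], 'rl': [640.0, -30.0, 20.0], 'rr': [593.0, -150.0, 2.0]} [550.9 -64.9  13.2] [-21.      0.14    0.035]
```

View pics/s3.png

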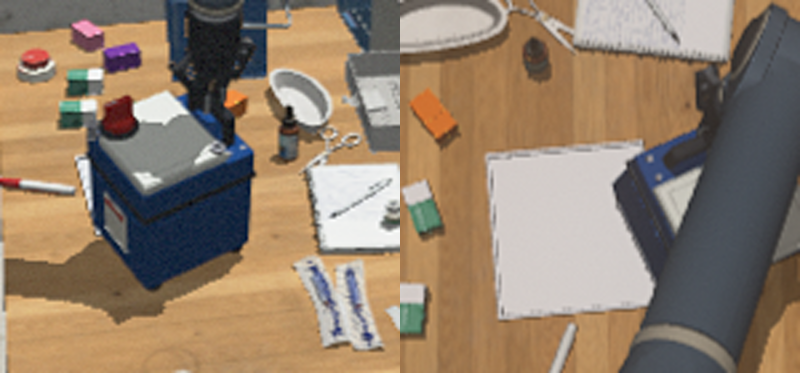

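The carrier is tipped and swung as modelled, with its left side over the tray. Continuing.

Call:
servo_tool --rotation '[[-0.4,0.9,0],[-0.8,1.8,0],[-1.2,2.8,0],[-1.6,3.7,0]]' --dp '[[4,2,-2],[8,3,-5],[11,5,-5],[15,6,-5]]' --fingers '[1,1,1,1]'

```text
t: 8.68
tool_pos: [0.5948, -0.1183, 0.2373]
eef_rot: [[-0.382, 0.92, -0.089], [0.914, 0.39, 0.114], [0.139, -0.038, -0.99]]
ft_force: [-0.1, -0.6, -10.2]
width: 0.0154
grip_force: 117.6
```

Call:
servo_tool --rotation '[[0,0,-2.2],[0,0,-4.4],[0,0,-6.6],[0,0,-8.8],[0,0,-11],[0,0,-13.2],[0,0,-15.4],[0,0,-17.6],[0,0,-19.8],[0,0,-22],[0,0,-24.2],[0,0,-26.4],[0,0,-28.6],[0,0,-30.8],[0,0,-33],[0,0,-35.2],[0,0,-37.4],[0,0,-39.6],[0,0,-41.8],[0,0,-44]]' --dp '[[1,0,0],[1,1,0],[2,1,0],[3,1,0],[4,1,0],[4,1,0],[5,1,0],[6,1,0],[7,1,0],[8,1,0],[8,0,0],[9,0,0],[10,0,0],[10,0,0],[11,-1,0],[12,-1,0],[12,-2,0],[13,-2,0],[14,-3,0],[14,-4,0]]' --fingers '[1,1,1,1,1,1,1,1,1,1,1,1,1,1,1,1,1,1,1,1]'

```text
t: 10.35
tool_pos: [0.6099, -0.1218, 0.2377]
eef_rot: [[0.36, 0.933, 0.018], [0.923, -0.359, 0.141], [0.138, -0.034, -0.99]]
ft_force: [3.4, 1.1, -10.9]
width: 0.0159
grip_force: 117.7
```

Run:
```python
from walk import *
w=W();w.go("fr",-21,.14,-.035,4);w.go("fr",4,.14,-.035,13,(-10,0,0));w.out()
```

```text
[[-0.4, -0.9, 0.0], [-0.7, -1.9, 0.0], [-1.1, -2.8, 0.0], [-1.4, -3.7, 0.0], [-1.4, -3.8, 1.9], [-1.3, -3.8, 3.8], [-1.2, -3.8, 5.8], [-1.2, -3.8, 7.7], [-1.1, -3.9, 9.6], [-1.1, -3.9, 11.5], [-1.0, -3.9, 13.5], [-0.9, -3.9, 15.4], [-0.9, -3.9, 17.3], [-0.8, -4.0, 19.2], [-0.7, -4.0, 21.1], [-0.7, -4.0, 23.1], [-0.6, -4.0, 25.0]]
[[-4, 1, 0], [-8, 3, 0], [-11, 4, 2], [-15, 6, 5], [-16, 10, 5], [-16, 15, 5], [-17, 19, 5], [-18, 24, 5], [-18, 28, 5], [-20, 33, 5], [-21, 37, 5], [-22, 41, 5], [-24, 46, 5], [-25, 50, 5], [-27, 55, 5], [-29, 59, 5], [-31, 63, 5]] 17
{'fl': [443.0, 29.0, 20.0], 'fr': [452.0, -100.0, 2.0], 'rl': [582.0, 38.0, 25.0], 'rr': [592.0, -90.0, 7.0]} [517.2 -30.7  13.2] [ 4.     0.14  -0.035]
```

Call:
servo_tool --rotation '[[-0.4,-0.9,0],[-0.7,-1.9,0],[-1.1,-2.8,0],[-1.4,-3.7,0],[-1.4,-3.8,1.9],[-1.3,-3.8,3.8],[-1.2,-3.8,5.8],[-1.2,-3.8,7.7],[-1.1,-3.9,9.6],[-1.1,-3.9,11.5],[-1,-3.9,13.5],[-0.9,-3.9,15.4],[-0.9,-3.9,17.3],[-0.8,-4,19.2],[-0.7,-4,21.1],[-0.7,-4,23.1],[-0.6,-4,25],[-0.6,-4,25]]' --dp '[[-4,1,0],[-8,3,0],[-11,4,2],[-15,6,5],[-16,10,5],[-16,15,5],[-17,19,5],[-18,24,5],[-18,28,5],[-20,33,5],[-21,37,5],[-22,41,5],[-24,46,5],[-25,50,5],[-27,55,5],[-29,59,5],[-31,63,5],[-31,63,5]]' --fingers '[1,1,1,1,1,1,1,1,1,1,1,1,1,1,1,1,1,1]'

```text
t: 11.85
tool_pos: [0.5787, -0.0576, 0.2437]
eef_rot: [[-0.08, 0.996, 0.027], [0.987, 0.075, 0.142], [0.14, 0.038, -0.99]]
ft_force: [4.7, 0.3, -4.3]
width: 0.0157
grip_force: 118.5
```

```bash
python3 - <<'E'
from h import *
a=eyes.get_image("side");b=eyes.get_image("top")
save(a,"t_a.png",(170,170,320,310),3.2);save(b,"t_b.png",(190,130,340,270),3.2)
x=np.hstack([cv2.imread("pics/t_a.png"),cv2.imread("pics/t_b.png")]);cv2.imwrite("pics/s4.png",cv2.resize(x,(800,373)))
s=monitor.observe();print(s["tool_pos"])
for n,i in(("top",b),):
  for q in("knob_grip","lid_pivot","carrier_grip","carton_1_mid"): print(q,[(np.round(r["rect"]).tolist(),round(r["p"],2)) for r in eyes.find_in(n,q)][:4])
E
python3 - <<'E'
from walk import *
w=W();w.go("fr",4,.015,0,8);w.out()
E
```

```text
[ 0.57874307 -0.05857005  0.24377857]
knob_grip [([272.0, 225.0, -0.0, 8.0], 0.44), ([282.0, 212.0, 68.0, 62.0], 0.16)]
lid_pivot [([282.0, 210.0, 67.0, 67.0], 0.69)]
carrier_grip [([282.0, 211.0, 66.0, 66.0], 0.96)]
carton_1_mid [([199.0, 210.0, 19.0, 22.0], 0.72), ([282.0, 211.0, 62.0, 61.0], 0.39)]
[[-0.9, 0.2, -0.0], [-1.8, 0.4, -0.1], [-2.7, 0.6, -0.1], [-3.6, 0.8, -0.1], [-4.6, 0.9, -0.1], [-5.5, 1.1, -0.1], [-6.4, 1.3, -0.1], [-7.3, 1.5, -0.1]]
[[1, 4, -1], [2, 7, -3], [2, 11, -4], [3, 15, -6], [4, 19, -7], [5, 22, -9], [6, 26, -10], [6, 30, -12]] 8
{'fl': [443.0, 30.0, 2.0], 'fr': [452.0, -100.0, 0.0], 'rl': [583.0, 40.0, 2.0], 'rr': [592.0, -90.0, 0.0]} [517.5 -30.1   1.2] [4.    0.015 0.   ]
```

View pics/s4.png

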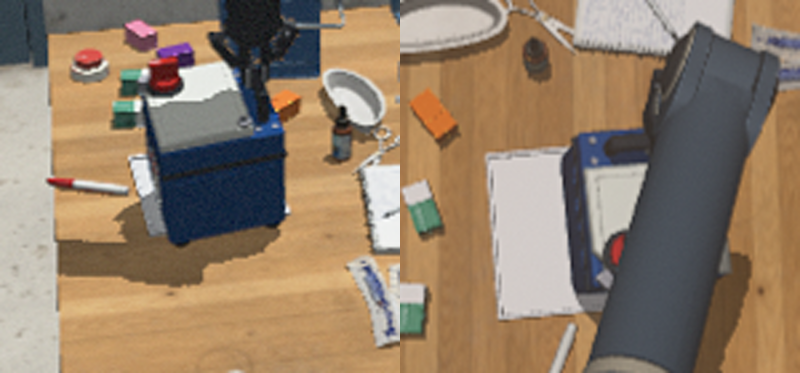

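Call:
servo_tool --rotation '[[-0.9,0.2,0],[-1.8,0.4,-0.1],[-2.7,0.6,-0.1],[-3.6,0.8,-0.1],[-4.6,0.9,-0.1],[-5.5,1.1,-0.1],[-6.4,1.3,-0.1],[-7.3,1.5,-0.1],[-7.3,1.5,-0.1],[-7.3,1.5,-0.1]]' --dp '[[1,4,-1],[2,7,-3],[2,11,-4],[3,15,-6],[4,19,-7],[5,22,-9],[6,26,-10],[6,30,-12],[6,30,-12],[6,30,-12]]' --fingers '[1,1,1,1,1,1,1,1,1,1]'

```text
t: 12.98
tool_pos: [0.5855, -0.0304, 0.2328]
eef_rot: [[-0.071, 0.997, 0.004], [0.997, 0.071, 0.011], [0.01, 0.004, -1.0]]
ft_force: [6.3, -3.6, -0.5]
width: 0.0155
grip_force: 119.0
```

Run:
```python
from walk import *
w=W();w.go("rl",4,-.14,.035,9,g=2);w.out();print()
w=W();w.go("rl",-23,-.14,.035,13,g=2);w.go("fl",-23,-.14,-.035,4,g=2);w.out();print()
w=W();w.go("fl",4,-.14,-.035,13,g=2);w.out()
```

```text
[[-1.0, 0.2, 0.0], [-2.0, 0.3, 0.0], [-3.0, 0.5, 0.0], [-4.0, 0.6, 0.0], [-5.0, 0.8, 0.0], [-6.0, 0.9, 0.1], [-7.0, 1.1, 0.1], [-8.0, 1.2, 0.1], [-9.0, 1.4, 0.2]]
[[1, 4, 1], [1, 8, 2], [2, 12, 4], [2, 16, 5], [3, 20, 6], [4, 24, 7], [4, 28, 8], [5, 32, 9], [6, 37, 9]] 9
{'fl': [443.0, 30.0, 9.0], 'fr': [453.0, -98.0, 27.0], 'rl': [583.0, 40.0, 4.0], 'rr': [592.0, -89.0, 22.0]} [517.8 -29.4  15.2] [ 4.    -0.14   0.035]

[[0.0, 0.0, -2.1], [0.0, -0.0, -4.2], [0.0, 0.0, -6.2], [0.0, -0.0, -8.3], [-0.0, 0.0, -10.4], [-0.0, 0.0, -12.5], [0.0, -0.0, -14.5], [0.0, 0.0, -16.6], [-0.0, -0.0, -18.7], [-0.0, 0.0, -20.8], [-0.0, -0.0, -22.8], [0.0, 0.0, -24.9], [0.0, 0.0, -27.0], [-0.2, -1.0, -27.0], [-0.3, -2.0, -27.0], [-0.5, -3.0, -27.0], [-0.7, -4.0, -27.0]]
[[-1, 0, 0], [-2, 0, 0], [-4, -1, 0], [-5, -1, 0], [-6, -1, 0], [-7, -1, 0], [-8, -1, 0], [-9, -1, 0], [-11, -1, 0], [-12, -1, 0], [-13, 0, 0], [-14, 0, 0], [-15, 0, 0], [-19, 2, 0], [-23, 3, 0], [-27, 5, 2], [-31, 7, 5]] 17
{'fl': [454.0, 94.0, 4.0], 'fr': [403.0, -24.0, 22.0], 'rl': [583.0, 40.0, 9.0], 'rr': [532.0, -79.0, 27.0]} [493.    7.9  15.2] [-23.     -0.14   -0.035]

[[-0.0, 0.0, 2.1], [0.0, -0.0, 4.2], [-0.0, 0.0, 6.2], [-0.0, 0.0, 8.3], [0.0, -0.0, 10.4], [-0.0, 0.0, 12.5], [-0.0, 0.0, 14.5], [-0.0, 0.0, 16.6], [0.0, 0.0, 18.7], [-0.0, -0.0, 20.8], [-0.0, 0.0, 22.8], [-0.0, 0.0, 24.9], [-0.0, 0.0, 27.0]]
[[3, 4, 0], [6, 8, 0], [8, 12, 0], [10, 16, 0], [13, 20, 0], [15, 25, 0], [17, 29, 0], [18, 34, 0], [20, 38, 0], [22, 43, 0], [23, 47, 0], [24, 52, 0], [25, 57, 0]] 13
{'fl': [454.0, 94.0, 4.0], 'fr': [462.0, -34.0, 22.0], 'rl': [594.0, 104.0, 9.0], 'rr': [602.0, -24.0, 27.0]} [528.   35.   15.2] [ 4.    -0.14  -0.035]
```

Run:
```python
from walk import *
json.dump(dict(p=[517.8,-29.4,15.2],e=[4,-.14,.035]),open("st.json","w"))
w=W();w.go("rl",-23,-.14,.035,13,(-7,0,0),g=2);w.go("fl",-23,-.14,-.035,4,g=2);w.out();print()
w=W();w.go("fl",4.4,-.14,-.035,13,(-7,0,0),g=2);w.out()
```

```text
[[0.0, 0.0, -2.1], [0.0, -0.0, -4.2], [0.0, 0.0, -6.2], [0.0, -0.0, -8.3], [-0.0, 0.0, -10.4], [-0.0, 0.0, -12.5], [0.0, -0.0, -14.5], [0.0, 0.0, -16.6], [-0.0, -0.0, -18.7], [-0.0, 0.0, -20.8], [-0.0, -0.0, -22.8], [0.0, 0.0, -24.9], [0.0, 0.0, -27.0], [-0.2, -1.0, -27.0], [-0.3, -2.0, -27.0], [-0.5, -3.0, -27.0], [-0.7, -4.0, -27.0]]
[[-2, 0, 0], [-3, 0, 0], [-5, -1, 0], [-7, -1, 0], [-9, -1, 0], [-10, -1, 0], [-12, -1, 0], [-14, -1, 0], [-15, -1, 0], [-17, -1, 0], [-19, 0, 0], [-21, 0, 0], [-22, 0, 0], [-26, 2, 0], [-30, 3, 0], [-34, 5, 2], [-38, 7, 5]] 17
{'fl': [447.0, 94.0, 4.0], 'fr': [396.0, -24.0, 22.0], 'rl': [576.0, 40.0, 9.0], 'rr': [525.0, -79.0, 27.0]} [485.9   7.9  15.2] [-23.     -0.14   -0.035]

[[0.0, 0.0, 2.1], [-0.0, 0.0, 4.2], [-0.0, 0.0, 6.3], [-0.0, 0.0, 8.4], [-0.0, 0.0, 10.5], [-0.0, 0.0, 12.6], [-0.0, 0.0, 14.8], [-0.0, 0.0, 16.9], [-0.0, 0.0, 19.0], [-0.0, -0.0, 21.1], [-0.0, 0.0, 23.2], [-0.0, -0.0, 25.3], [-0.0, -0.0, 27.4]]
[[2, 4, 0], [5, 8, 0], [7, 12, 0], [8, 16, 0], [10, 21, 0], [12, 25, 0], [13, 30, 0], [14, 34, 0], [15, 39, 0], [16, 43, 0], [17, 48, 0], [18, 53, 0], [18, 58, 0]] 13
{'fl': [440.0, 94.0, 4.0], 'fr': [449.0, -34.0, 22.0], 'rl': [579.0, 105.0, 9.0], 'rr': [589.0, -23.0, 27.0]} [514.4  35.5  15.2] [ 4.4   -0.14  -0.035]
```

Call:
servo_tool --rotation '[[-1,0.2,0],[-2,0.3,0],[-3,0.5,0],[-4,0.6,0],[-5,0.8,0],[-6,0.9,0.1],[-7,1.1,0.1],[-8,1.2,0.1],[-9,1.4,0.2],[-9,1.4,0.2]]' --dp '[[1,4,1],[1,8,2],[2,12,4],[2,16,5],[3,20,6],[4,24,7],[4,28,8],[5,32,9],[6,37,9],[6,37,9]]' --fingers '[1,1,1,1,1,1,1,1,1,1]'

```text
t: 13.82
tool_pos: [0.5895, 0.0103, 0.2399]
eef_rot: [[-0.08, 0.996, -0.026], [0.987, 0.075, -0.143], [-0.141, -0.037, -0.989]]
ft_force: [-0.6, -3.7, -8.0]
width: 0.0152
grip_force: 117.8
```

Call:
servo_tool --rotation '[[0,0,-2.1],[0,0,-4.2],[0,0,-6.2],[0,0,-8.3],[0,0,-10.4],[0,0,-12.5],[0,0,-14.5],[0,0,-16.6],[0,0,-18.7],[0,0,-20.8],[0,0,-22.8],[0,0,-24.9],[0,0,-27],[-0.2,-1,-27],[-0.3,-2,-27],[-0.5,-3,-27],[-0.7,-4,-27]]' --dp '[[-2,0,0],[-3,0,0],[-5,-1,0],[-7,-1,0],[-9,-1,0],[-10,-1,0],[-12,-1,0],[-14,-1,0],[-15,-1,0],[-17,-1,0],[-19,0,0],[-21,0,0],[-22,0,0],[-26,2,0],[-30,3,0],[-34,5,2],[-38,7,5]]' --fingers '[1,1,1,1,1,1,1,1,1,1,1,1,1,1,1,1,1]'

```text
t: 15.23
tool_pos: [0.5517, 0.0154, 0.2459]
eef_rot: [[0.39, 0.921, -0.019], [0.91, -0.389, -0.143], [-0.139, 0.038, -0.99]]
ft_force: [3.1, -0.2, -9.9]
width: 0.0154
grip_force: 117.7
```

Call:
servo_tool --rotation '[[0,0,2.1],[0,0,4.2],[0,0,6.3],[0,0,8.4],[0,0,10.5],[0,0,12.6],[0,0,14.8],[0,0,16.9],[0,0,19],[0,0,21.1],[0,0,23.2],[0,0,25.3],[0,0,27.4],[0,0,27.4]]' --dp '[[2,4,0],[5,8,0],[7,12,0],[8,16,0],[10,21,0],[12,25,0],[13,30,0],[14,34,0],[15,39,0],[16,43,0],[17,48,0],[18,53,0],[18,58,0],[18,58,0]]' --fingers '[1,1,1,1,1,1,1,1,1,1,1,1,1,1]'

```text
t: 16.4
tool_pos: [0.5699, 0.0744, 0.2455]
eef_rot: [[-0.077, 0.996, 0.047], [0.987, 0.083, -0.137], [-0.14, 0.036, -0.989]]
ft_force: [2.0, -0.7, -9.3]
width: 0.0156
grip_force: 118.0
```

```bash
python3 - <<'E'
from h import *
a=eyes.get_image("side");b=eyes.get_image("top")
save(a,"t_a.png",(170,170,320,310),3.2);save(b,"t_b.png",(190,130,340,270),3.2)
x=np.hstack([cv2.imread("pics/t_a.png"),cv2.imread("pics/t_b.png")]);cv2.imwrite("pics/s5.png",cv2.resize(x,(800,373)))
E
python3 - <<'E'
from walk import *
w=W();print(w.p+w.R0.apply(G));w.go("fl",4.4,0,0,9,g=2);w.out()
E
```

```text
[570.75942886  71.89173756 244.20472605]
[[0.9, 0.3, 0.0], [1.7, 0.6, 0.1], [2.6, 0.9, 0.1], [3.5, 1.2, 0.1], [4.4, 1.5, 0.1], [5.2, 1.7, 0.1], [6.1, 2.0, 0.1], [7.0, 2.3, 0.1], [7.8, 2.6, 0.1]]
[[1, -4, -1], [2, -7, -3], [4, -11, -4], [5, -14, -5], [6, -18, -7], [7, -21, -8], [8, -25, -10], [10, -28, -11], [11, -32, -13]] 9
{'fl': [440.0, 94.0, 2.0], 'fr': [450.0, -35.0, 2.0], 'rl': [580.0, 105.0, 2.0], 'rr': [590.0, -25.0, 2.0]} [514.8  34.9   2. ] [4.4 0.  0. ]
```

View pics/s5.png

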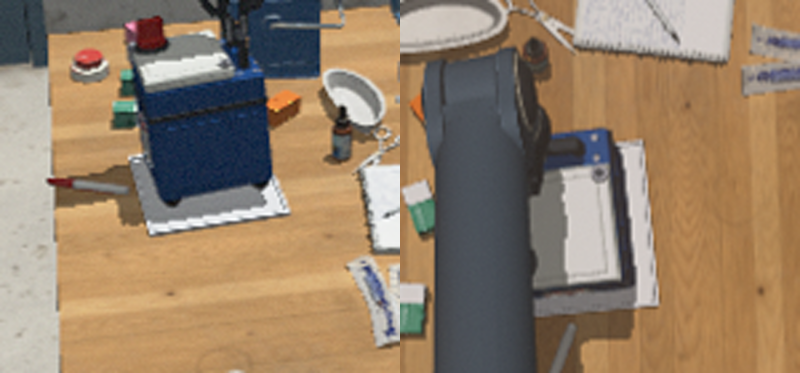

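The carrier sits within the tray rims. I'll lower it and release.

Call:
servo_tool --rotation '[[0.9,0.3,0],[1.7,0.6,0.1],[2.6,0.9,0.1],[3.5,1.2,0.1],[4.4,1.5,0.1],[5.2,1.7,0.1],[6.1,2,0.1],[7,2.3,0.1],[7.8,2.6,0.1],[7.8,2.6,0.1],[7.8,2.6,0.1],[7.8,2.6,0.1],[7.8,2.6,0.1],[7.8,2.6,0.1],[7.8,2.6,0.1],[7.8,2.6,0.1],[7.8,2.6,0.1],[7.8,2.6,0.1],[7.8,2.6,0.1],[7.8,2.6,0.1]]' --dp '[[1,-4,-1],[2,-7,-3],[4,-11,-4],[5,-14,-5],[6,-18,-7],[7,-21,-8],[8,-25,-10],[10,-28,-11],[11,-32,-13],[11,-32,-13],[11,-32,-13],[11,-32,-13],[11,-32,-13],[11,-32,-13],[11,-32,-13],[11,-32,10],[11,-32,40],[11,-32,80],[11,-32,120],[11,-32,120]]' --fingers '[1,1,1,1,1,1,1,1,1,1,0,0,0,0,0,0,0,0,0,0]'

```text
t: 18.17
tool_pos: [0.5842, 0.0402, 0.3738]
eef_rot: [[-0.078, 0.997, 0.015], [0.997, 0.078, 0.001], [-0.0, 0.015, -1.0]]
ft_force: [1.3, -1.0, 0.4]
width: 0.0855
grip_force: 0.0
```

Call:
servo_tool --rotation '[[0,0,0],[0,0,0],[0,0,0],[0,0,0],[0,0,0]]' --dp '[[-20,-20,15],[-40,-40,30],[-70,-60,40],[-70,-60,40],[-70,-60,40]]' --fingers '[0,0,0,0,0]'

```text
t: 18.58
tool_pos: [0.5099, -0.0207, 0.4066]
eef_rot: [[-0.075, 0.997, 0.003], [0.997, 0.075, 0.001], [0.001, 0.003, -1.0]]
ft_force: [0.2, 0.6, 0.3]
width: 0.0856
grip_force: 0.0
```

Run:
```python
from h import *
im=eyes.get_image("wrist");save(im,"w2.png",None,1.2);import pickle;pickle.dump(im,open("w2.pkl","wb"))
from walk import *
s=json.load(open("st.json"));Rc=rot(*s["e"])
for v in((67,52,252),(67,-52,252),(34,-68,224),(-57,41,271),(-36,41,271),(-78,41,271),(90,80,200),(90,-80,200),(-90,-80,200)):
  print(v,(proj(im,(np.array(s["p"])+Rc.apply(np.array(v,float)))/1e3)*1.2).round())
t=np.array([513.9,34.7,8]);
for v in((110,105,0),(110,-105,0),(-110,105,0),(-110,-105,0)):print("tray",(proj(im,(t+Rc.apply(np.array(v,float)))/1e3)*1.2).round())
```

```text
(67, 52, 252) [406.  70.]
(67, -52, 252) [396. 208.]
(34, -68, 224) [351. 219.]
(-57, 41, 271) [233.  84.]
(-36, 41, 271) [263.  84.]
(-78, 41, 271) [202.  84.]
(90, 80, 200) [419.  42.]
(90, -80, 200) [405. 224.]
(-90, -80, 200) [219. 225.]
tray [391.  50.]
tray [382. 205.]
tray [225.  50.]
tray [234. 205.]
```

View pics/w2.png

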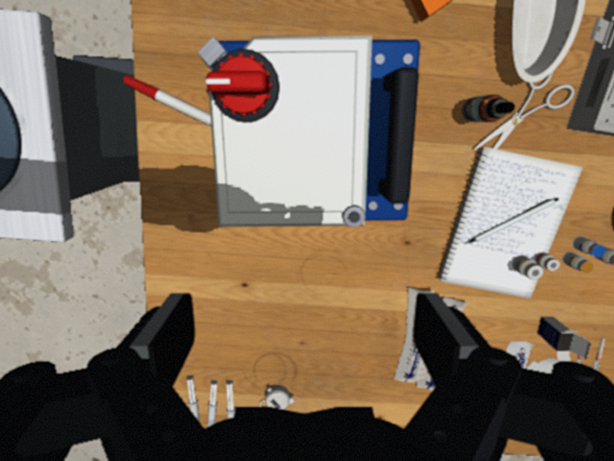

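The carrier matches the model to about 2 mm: bar at (406,70)–(397,205), pin at (353,216), knob wing at (207–265, 81). It is at about (516, 37) mm with yaw 4.4°. Next is the knob.

Run:
```python
from h import *
s=monitor.observe();print(s["joints"].round(2),s["tool_pos"])
from walk import *
json.dump(dict(p=[516.,37,2],e=[4.4,0,0]),open("st.json","w"))
Rc=rot(4.4,0,0);print((np.array([516,37,2])+Rc.apply([[-57,41,261],[34,-68,224.],[-15,0,160]])).round(1))
```

```text
[-0.66  0.08  0.68  1.68 -0.05  1.4   0.1 ] [ 0.51046041 -0.0191256   0.405737  ]
[[456.   73.5 263. ]
 [555.1 -28.2 226. ]
 [501.   35.8 162. ]]
```

Call:
servo_tool --rotation '[[0,0,7],[0,0,14],[0,0,21],[0,0,28],[0,0,35],[0,0,42],[0,0,49],[0,0,56],[0,0,63],[0,0,70],[0,0,77],[0,0,84],[0,0,90],[0,0,90],[0,0,90],[0,0,90]]' --dp '[[-4,7,-5],[-8,14,-10],[-12,21,-15],[-16,28,-20],[-20,35,-25],[-24,42,-30],[-28,49,-35],[-32,56,-40],[-36,63,-45],[-40,70,-50],[-46,80,-55],[-54,90,-60],[-54,92,-65],[-54,92,-70],[-54,92,-70],[-54,92,-70]]' --fingers '[0,0,0,0,0,0,0,0,0,0,0,0,0,0,0,0]' --newtons 60

```text
t: 19.97
tool_pos: [0.4569, 0.0731, 0.3347]
eef_rot: [[-0.997, -0.076, 0.0], [-0.076, 0.997, -0.0], [-0.0, -0.0, -1.0]]
ft_force: [0.7, -0.5, -0.1]
width: 0.0854
grip_force: 0.0
```

Run:
```python
from h import *
s=monitor.observe();print(s["joints"].round(2),s["tool_pos"])
im=eyes.get_image("top");print([(np.round(r["rect"]).tolist(),round(r["p"],2)) for r in eyes.find_in("top","carton_1_mid")])
im=eyes.get_image("wrist");print([(np.round(r["rect"]).tolist(),round(r["p"],2),at_z(im,*r["rect"][:2],.265)) for r in eyes.find_in("wrist","knob_grip")],proj(im,[.456,.0735,.273]))
h=cv2.cvtColor(im["color"],cv2.COLOR_RGB2HSV)
m=(((h[...,0]<8)|(h[...,0]>172))&(h[...,1]>150)&(h[...,2]>130)).astype(np.uint8)
for k in cv2.findContours(m,0,2)[0]:
  if cv2.contourArea(k)>100: print(cv2.minAreaRect(k))
```

```text
[-0.75  0.01  0.51  1.89 -0.01  1.24  1.41] [0.45690076 0.07307383 0.33470949]
[([200.0, 209.0, 17.0, 22.0], 0.54), ([254.0, 209.0, 58.0, 65.0], 0.34)]
[([251.0, 196.0, 54.0, 70.0], 0.82, array([0.45245519, 0.07149712, 0.265     ])), ([202.0, 232.0, 188.0, 214.0], 0.7, array([0.48277884, 0.03733483, 0.265     ])), ([349.0, 211.0, 36.0, 45.0], 0.68, array([0.45845054, 0.14390239, 0.265     ]))] [253.02203524 204.81384106]
((233.89453125, 196.15206909179688), (38.34408187866211, 17.543527603149414), 87.87889862060547)
((260.42059326171875, 201.0665283203125), (31.57686996459961, 61.6469612121582), 31.607501983642578)
((504.5, 89.0), (34.0, 13.0), 90.0)
((266.22412109375, 18.689661026000977), (9.099071502685547, 34.53933334350586), 21.801410675048828)
```

Call:
servo_tool --rotation '[[0,0,0],[0,0,0],[0,0,0],[0,0,0],[0,0,0],[0,0,0],[0,0,0],[0,0,0],[0,0,0],[0,0,0],[0,0,0],[0,0,0]]' --dp '[[0,0,-20],[0,0,-45],[0,0,-70],[0,0,-90],[0,0,-90],[0,0,-90],[0,0,-90],[0,0,-90],[0,0,-90],[0,0,-90],[0,0,-90],[0,0,-90]]' --fingers '[0,0,0,0,0,1,1,1,1,1,1,1]'

```text
t: 21.17
tool_pos: [0.4572, 0.073, 0.246]
eef_rot: [[-0.997, -0.078, 0.003], [-0.078, 0.997, 0.001], [-0.003, 0.001, -1.0]]
ft_force: [0.0, -0.2, 2.2]
width: 0.0128
grip_force: 61.4
```

Call:
servo_tool --rotation '[[0,0,0],[0,0,0],[0,0,0],[0,0,0],[0,0,0],[0,0,0]]' --dp '[[0,0,-2],[0,0,-4],[0,0,-6],[0,0,-7],[0,0,-7],[0,0,-7]]' --fingers '[1,1,1,1,1,1]'

```text
t: 21.67
tool_pos: [0.4574, 0.0732, 0.2394]
eef_rot: [[-0.997, -0.078, 0.003], [-0.078, 0.997, 0.002], [-0.003, 0.001, -1.0]]
ft_force: [-2.7, -0.7, 8.9]
width: 0.013
grip_force: 62.6
```

Call:
servo_tool --rotation '[[0,0,-6],[0,0,-12],[0,0,-18],[0,0,-24],[0,0,-30],[0,0,-36],[0,0,-42],[0,0,-48],[0,0,-54],[0,0,-60],[0,0,-66],[0,0,-70],[0,0,-72],[0,0,-72]]' --dp '[[0,0,0],[0,0,0],[0,0,0],[0,0,0],[0,0,0],[0,0,0],[0,0,0],[0,0,0],[0,0,0],[0,0,0],[0,0,0],[0,0,0],[0,0,0],[0,0,0]]' --fingers '[1,1,1,1,1,1,1,1,1,1,1,1,1,1]'

```text
t: 22.83
tool_pos: [0.4568, 0.0721, 0.2393]
eef_rot: [[-0.381, 0.925, 0.001], [0.925, 0.381, -0.002], [-0.002, -0.0, -1.0]]
ft_force: [-3.5, -2.7, 11.6]
width: 0.0128
grip_force: 62.8
```

Call:
servo_tool --rotation '[[0,0,0],[0,0,0],[0,0,0],[0,0,0],[0,0,0]]' --dp '[[0,0,2],[0,0,4],[0,0,6],[0,0,7],[0,0,7]]' --fingers '[1,1,1,1,1]'

```text
t: 23.25
tool_pos: [0.4567, 0.0722, 0.2453]
eef_rot: [[-0.382, 0.924, 0.001], [0.924, 0.382, -0.002], [-0.003, 0.0, -1.0]]
ft_force: [-0.8, -3.3, 3.1]
width: 0.0131
grip_force: 61.7
```

Run:
```python
from h import *
s=monitor.observe();print(s["joints"].round(2),s["tool_pos"],s["moment"])
from walk import *
Rc=rot(4.4,0,0);piv=Rc.apply([34,-68,0]);k=Rc.apply([-57,41,0])
rows=[];L=[]
for n in range(1,22):
  a=min(5*n,100); q=piv+R.from_euler('z',a,degrees=True).apply(k-piv)-k; L.append([round(q[0]),round(q[1]),0]);rows.append([0,0,a])
print(rows);print(L)
```

```text
[-0.83  0.1   0.64  2.03 -0.07  1.03  0.23] [0.4566623  0.07219471 0.24533261] [-0.71328745  0.15685067  0.13966177]
[[0, 0, 5], [0, 0, 10], [0, 0, 15], [0, 0, 20], [0, 0, 25], [0, 0, 30], [0, 0, 35], [0, 0, 40], [0, 0, 45], [0, 0, 50], [0, 0, 55], [0, 0, 60], [0, 0, 65], [0, 0, 70], [0, 0, 75], [0, 0, 80], [0, 0, 85], [0, 0, 90], [0, 0, 95], [0, 0, 100], [0, 0, 100]]
[[-8, -9, 0], [-16, -19, 0], [-23, -29, 0], [-29, -40, 0], [-34, -51, 0], [-38, -63, 0], [-40, -75, 0], [-42, -87, 0], [-43, -100, 0], [-43, -112, 0], [-41, -125, 0], [-39, -137, 0], [-35, -149, 0], [-30, -160, 0], [-25, -171, 0], [-18, -182, 0], [-11, -192, 0], [-3, -201, 0], [6, -209, 0], [16, -217, 0], [16, -217, 0]]
```

Call:
servo_tool --rotation '[[0,0,3],[0,0,6],[0,0,10],[0,0,15],[0,0,20],[0,0,25],[0,0,30],[0,0,30]]' --dp '[[-5,-5,0],[-10,-11,0],[-16,-19,0],[-23,-29,0],[-29,-40,0],[-34,-51,0],[-38,-63,0],[-38,-63,0]]' --fingers '[1,1,1,1,1,1,1,1]' --newtons 40

```text
t: 23.92
tool_pos: [0.4194, 0.0086, 0.2458]
eef_rot: [[-0.792, 0.611, 0.005], [0.611, 0.792, 0.001], [-0.004, 0.004, -1.0]]
ft_force: [1.5, 0.3, 2.8]
width: 0.013
grip_force: 61.5
```

Run:
```python
from h import *
s=monitor.observe();print(s["joints"].round(2),s["tool_pos"],s["moment"])
```

```text
[-0.76  0.    0.65  2.11 -0.    1.03  0.81] [0.41942025 0.00860942 0.24578278] [ 0.02984756 -0.45620173  0.16194223]
```

Call:
servo_tool --rotation '[[0,0,5],[0,0,10],[0,0,15],[0,0,20],[0,0,25],[0,0,30],[0,0,35],[0,0,40],[0,0,45],[0,0,50],[0,0,55],[0,0,60],[0,0,65],[0,0,70],[0,0,70]]' --dp '[[-2,-12,0],[-4,-24,0],[-5,-37,0],[-5,-49,0],[-3,-62,0],[-1,-74,0],[3,-86,0],[8,-97,0],[13,-108,0],[20,-119,0],[27,-129,0],[35,-138,0],[44,-146,0],[54,-154,0],[54,-154,0]]' --fingers '[1,1,1,1,1,1,1,1,1,1,1,1,1,1,1]'

```text
t: 25.17
tool_pos: [0.4746, -0.144, 0.2452]
eef_rot: [[-0.844, -0.536, 0.002], [-0.536, 0.844, 0.001], [-0.002, -0.0, -1.0]]
ft_force: [-0.5, 0.4, 2.8]
width: 0.013
grip_force: 61.6
```

Run:
```python
from h import *
s=monitor.observe();print(s["joints"].round(2),s["tool_pos"],s["moment"])
b=eyes.get_image("top");save(b,"s6.png",(150,120,350,270),4)
print([(np.round(r["rect"]).tolist(),round(r["p"],2)) for r in eyes.find_in("top","carton_1_mid")])
```

```text
[-0.46  0.19  0.78  1.96 -0.15  1.05  2.52] [ 0.47459589 -0.14399604  0.24515513] [0.39436264 0.09063561 0.20521181]
[([200.0, 208.0, 17.0, 21.0], 0.69)]
```

View pics/s6.png

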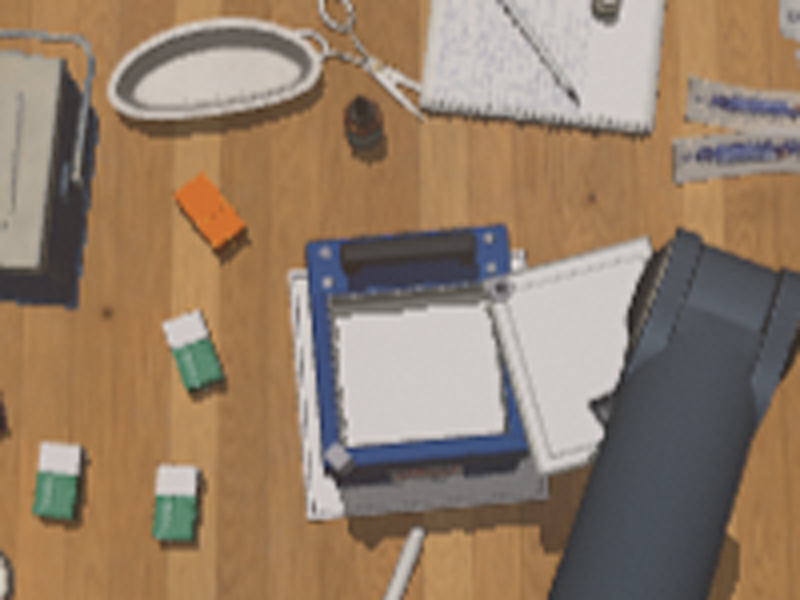

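The well is open and clear, and three green cartons remain at crop (192,350), (57,482) and (178,503); the orange one at (210,212) is a look-alike. I'll let go of the knob and move over the cartons.

Call:
servo_tool --rotation '[[0,0,0],[0,0,0],[0,0,0],[0,0,0],[0,0,0],[0,0,0],[0,0,-5],[0,0,-12],[0,0,-19],[0,0,-26],[0,0,-33],[0,0,-40],[0,0,-47],[0,0,-54],[0,0,-61],[0,0,-68],[0,0,-75],[0,0,-82],[0,0,-89],[0,0,-96]]' --dp '[[0,0,0],[0,0,0],[0,0,0],[0,0,20],[0,0,50],[0,0,80],[0,20,100],[0,50,110],[0,75,110],[0,100,110],[0,125,110],[0,150,110],[0,175,110],[0,200,110],[0,225,110],[0,250,110],[0,275,110],[0,300,110],[0,325,110],[0,350,110]]' --fingers '[0,0,0,0,0,0,0,0,0,0,0,0,0,0,0,0,0,0,0,0]'

```text
t: 26.93
tool_pos: [0.472, 0.207, 0.3551]
eef_rot: [[-0.439, 0.898, 0.001], [0.898, 0.439, -0.001], [-0.001, 0.0, -1.0]]
ft_force: [-0.3, 1.0, -0.5]
width: 0.0853
grip_force: 0.0
```

Call:
servo_tool --rotation '[[0,0,-7],[0,0,-14],[0,0,-21],[0,0,-21],[0,0,-21],[0,0,-21]]' --dp '[[0,15,0],[0,30,0],[0,40,0],[0,40,0],[0,40,0],[0,40,0]]' --fingers '[0,0,0,0,0,0]'

```text
t: 27.43
tool_pos: [0.4726, 0.2449, 0.3552]
eef_rot: [[-0.096, 0.995, 0.001], [0.995, 0.096, -0.002], [-0.002, 0.0, -1.0]]
ft_force: [-0.3, -0.6, 0.4]
width: 0.0854
grip_force: 0.0
```

Run:
```python
from h import *
np.set_printoptions(precision=4,suppress=True)
s=monitor.observe();print(s["joints"].round(2),s["tool_pos"],s["t"])
im=eyes.get_image("wrist");save(im,"w3.png",None,1.2)
print([(np.round(r["rect"]).tolist(),round(r["p"],2),at_z(im,*r["rect"][:2],.02)) for r in eyes.find_in("wrist","carton_1_mid")])
h=cv2.cvtColor(im["color"],cv2.COLOR_RGB2HSV)
m=((abs(h[...,0].astype(int)-78)<18)&(h[...,1]>70)&(h[...,2]>50)).astype(np.uint8)
for k in cv2.findContours(m,0,2)[0]:
  if cv2.contourArea(k)>150:
    r=cv2.minAreaRect(k);print(r[0],[at_z(im,*q,.034)[:2].round(4).tolist() for q in cv2.boxPoints(r)])
```

```text
[-1.03  0.15  0.54  1.72 -0.08  1.3  -0.37] [0.4726 0.2449 0.3552] 27.4333
[([296.0, 163.0, 48.0, 32.0], 0.66, array([0.5427, 0.2274, 0.02  ]))]
(287.83709716796875, 162.96067810058594) [[0.5041, 0.241], [0.5383, 0.2526], [0.5516, 0.2172], [0.5167, 0.2053]]
(201.9729766845703, 143.16217041015625) [[0.3759, 0.2298], [0.3804, 0.2659], [0.4173, 0.2634], [0.4135, 0.2271]]
(219.72354125976562, 72.9941177368164) [[0.395, 0.3322], [0.401, 0.3653], [0.438, 0.3613], [0.4328, 0.3279]]
```

View pics/w3.png

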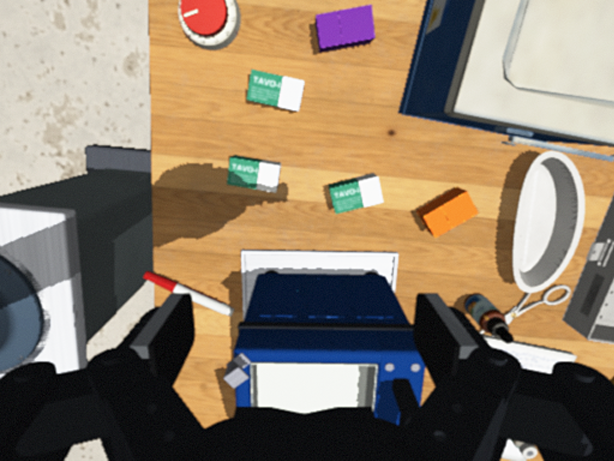

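The wrist view shows the greens at (356,193), (254,173) and (275,90), with orange at (448,212) and purple at (345,28) as look-alikes. The carrier's feet are inside the tray rim. I'll pick c1 at (0.540, 0.230) with yaw of about 19°, gripped lengthwise.

Call:
servo_tool --rotation '[[0,0,5],[0,0,10],[0,0,14],[0,0,14],[0,0,14],[0,0,14],[0,0,14],[0,0,14],[0,0,14],[0,0,14],[0,0,14],[0,0,14],[0,0,14],[0,0,14],[0,0,14],[0,0,14],[0,0,14],[0,0,14],[0,0,14],[0,0,14]]' --dp '[[25,-5,-20],[50,-10,-40],[67,-15,-70],[67,-15,-110],[67,-15,-150],[67,-15,-190],[67,-15,-230],[67,-15,-270],[67,-15,-305],[67,-15,-330],[67,-15,-345],[67,-15,-350],[67,-15,-350],[67,-15,-350],[67,-15,-350],[67,-15,-350],[67,-15,-350],[67,-15,-345],[67,-15,-325],[67,-15,-285]]' --fingers '[0,0,0,0,0,0,0,0,0,0,0,0,0,1,1,1,1,1,1,1]' --newtons 30

```text
t: 29.2
tool_pos: [0.5362, 0.23, 0.0676]
eef_rot: [[-0.334, 0.943, -0.007], [0.943, 0.334, -0.006], [-0.003, -0.008, -1.0]]
ft_force: [-0.4, 0.2, -0.6]
width: 0.0611
grip_force: 33.4
```

Call:
servo_tool --rotation '[[0,0,0],[0,0,0],[0,0,0],[0,0,0],[0,0,-3],[0,0,-6],[0,0,-9],[0,0,-12],[0,0,-15],[0,0,-15],[0,0,-15],[0,0,-15],[0,0,-15],[0,0,-15],[0,0,-15]]' --dp '[[0,0,40],[0,0,80],[0,0,120],[0,0,160],[0,0,200],[-5,-25,230],[-10,-60,230],[-17,-95,230],[-22,-130,230],[-27,-165,230],[-32,-200,230],[-36,-225,230],[-36,-234,230],[-36,-234,230],[-36,-234,230]]' --fingers '[1,1,1,1,1,1,1,1,1,1,1,1,1,1,1]'

```text
t: 30.45
tool_pos: [0.5037, -0.0021, 0.3005]
eef_rot: [[-0.078, 0.997, 0.001], [0.997, 0.078, -0.001], [-0.001, 0.001, -1.0]]
ft_force: [0.1, 0.2, -1.0]
width: 0.0616
grip_force: 33.4
```

Call:
servo_tool --rotation '[[0,0,0],[0,0,0],[0,0,0],[0,0,0],[0,0,0],[0,0,0],[0,0,0],[0,0,0],[0,0,0]]' --dp '[[0,-1,-25],[0,-1,-50],[0,-1,-75],[0,-1,-95],[0,-1,-110],[0,-1,-120],[0,-1,-128],[0,-1,-132],[0,-1,-132]]' --fingers '[1,1,1,1,1,1,1,1,1]'

```text
t: 31.2
tool_pos: [0.5045, -0.0031, 0.1689]
eef_rot: [[-0.079, 0.997, 0.001], [0.997, 0.079, -0.001], [-0.001, 0.001, -1.0]]
ft_force: [0.5, -0.9, 0.5]
width: 0.0612
grip_force: 33.4
```

Call:
servo_tool --rotation '[[0,0,0],[0,0,0],[0,0,0],[0,0,0],[0,0,0],[0,0,0],[0,0,0],[0,0,0],[0,0,-5],[0,0,-10],[0,0,-10],[0,0,-10],[0,0,-10],[0,0,-10],[0,0,-10],[0,0,-10]]' --dp '[[0,0,-1],[0,0,-1],[0,0,-1],[0,0,-1],[0,0,15],[0,0,50],[0,0,90],[-5,5,130],[-15,40,150],[-30,78,150],[-45,116,150],[-58,154,150],[-73,192,150],[-86,225,150],[-95,248,130],[-95,248,110]]' --fingers '[0.15,0.15,0.15,0.15,0.15,0.15,0.1,0,0,0,0,0,0,0,0,0]'

```text
t: 32.53
tool_pos: [0.4066, 0.2505, 0.2786]
eef_rot: [[0.086, 0.996, 0.002], [0.996, -0.086, 0.002], [0.002, 0.002, -1.0]]
ft_force: [-0.4, -0.1, -1.2]
width: 0.0855
grip_force: 0.0
```

Run:
```python
from h import *
np.set_printoptions(precision=4,suppress=True)
s=monitor.observe();print(s["tool_pos"],s["eef_rot"][:,1],s["t"])
im=eyes.get_image("wrist");t=eyes.get_image("top")
a=cv2.resize(im["color"],(400,300));b=cv2.resize(t["color"][130:270,150:337],(400,300))
cv2.imwrite("pics/s7.png",np.hstack([a,b])[:,:,::-1])
for n,i,A in(("wrist",im,150),("top",t,30)):
  h=cv2.cvtColor(i["color"],cv2.COLOR_RGB2HSV)
  m=((abs(h[...,0].astype(int)-78)<18)&(h[...,1]>70)&(h[...,2]>50)).astype(np.uint8)
  for k in cv2.findContours(m,0,2)[0]:
    if cv2.contourArea(k)>A:
      r=cv2.minAreaRect(k);print(n,r[0],[at_z(i,*q,.034)[:2].round(4).tolist() for q in cv2.boxPoints(r)])
```

```text
[0.4066 0.2505 0.2786] [ 0.9963 -0.0865  0.0017] 32.5333
wrist (245.0, 163.0) [[0.3811, 0.2665], [0.4159, 0.2634], [0.4129, 0.2276], [0.3772, 0.2307]]
wrist (254.5, 79.0) [[0.4009, 0.3638], [0.4366, 0.3607], [0.4343, 0.3276], [0.3976, 0.3308]]
top (266.7073059082031, 213.86585998535156) [[0.535, 0.012], [0.5386, -0.0232], [0.4992, -0.027], [0.4957, 0.0081]]
```

View pics/s7.png

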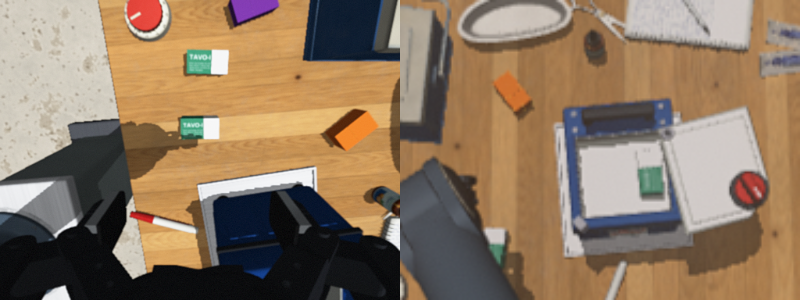

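Carton 1 lies flat at the right of the well. Next I'll take c2, directly below.

Call:
servo_tool --rotation '[[0,0,0],[0,0,0],[0,0,0],[0,0,0],[0,0,0],[0,0,0],[0,0,0],[0,0,0],[0,0,0],[0,0,0],[0,0,0],[0,0,0],[0,0,0],[0,0,0],[0,0,0],[0,0,0],[0,0,0],[0,0,0],[0,0,0],[0,0,0]]' --dp '[[0,1,-20],[0,1,-60],[0,1,-100],[0,1,-140],[0,1,-180],[0,1,-220],[0,1,-250],[0,1,-267],[0,1,-273],[0,1,-273],[0,1,-273],[0,1,-273],[0,1,-273],[0,1,-273],[0,1,-265],[0,1,-240],[0,1,-200],[0,1,-160],[0,1,-120],[0,1,-80]]' --fingers '[0,0,0,0,0,0,0,0,0,0,1,1,1,1,1,1,1,1,1,1]'

```text
t: 34.3
tool_pos: [0.4082, 0.2444, 0.201]
eef_rot: [[0.097, 0.995, 0.001], [0.995, -0.097, -0.001], [-0.001, 0.001, -1.0]]
ft_force: [0.0, 0.9, -1.2]
width: 0.0615
grip_force: 32.9
```

Call:
servo_tool --rotation '[[0,0,0],[0,0,0],[0,0,3],[0,0,6],[0,0,10],[0,0,10],[0,0,10],[0,0,10],[0,0,10],[0,0,10],[0,0,10],[0,0,10],[0,0,10],[0,0,10],[0,0,10],[0,0,10],[0,0,10]]' --dp '[[0,0,40],[0,0,75],[12,-25,95],[28,-62,100],[45,-100,100],[62,-138,100],[80,-176,100],[93,-208,100],[93,-208,100],[93,-208,80],[93,-208,50],[93,-208,20],[93,-208,-5],[93,-208,-20],[93,-208,-28],[93,-208,-32],[93,-208,-32]]' --fingers '[1,1,1,1,1,1,1,1,1,1,1,1,1,1,1,1,1]'

```text
t: 35.72
tool_pos: [0.5012, 0.0371, 0.1683]
eef_rot: [[-0.078, 0.997, -0.001], [0.997, 0.078, 0.0], [0.0, -0.001, -1.0]]
ft_force: [-5.1, 0.1, 9.4]
width: 0.061
grip_force: 32.9
```

Call:
servo_tool --rotation '[[0,0,0],[0,0,0],[0,0,0],[0,0,0],[0,0,0],[0,0,0],[0,0,0],[0,0,0],[0,0,-5],[0,0,-10],[0,0,-10],[0,0,-10],[0,0,-10],[0,0,-10],[0,0,-10],[0,0,-10],[0,0,-10],[0,0,-10]]' --dp '[[0,0,-1],[0,0,-1],[0,0,-1],[0,0,-1],[0,0,15],[0,0,50],[0,0,90],[-3,15,130],[-12,53,150],[-20,91,150],[-28,129,150],[-36,167,150],[-44,205,150],[-52,243,150],[-60,275,140],[-70,305,120],[-72,309,110],[-72,309,110]]' --fingers '[0.15,0.15,0.15,0.15,0.15,0.15,0.1,0,0,0,0,0,0,0,0,0,0,0]'

```text
t: 37.22
tool_pos: [0.4269, 0.3476, 0.2734]
eef_rot: [[0.091, 0.996, -0.003], [0.996, -0.091, -0.006], [-0.006, -0.003, -1.0]]
ft_force: [-0.8, -1.9, -1.0]
width: 0.0854
grip_force: 0.0
```

Run:
```python
from h import *
np.set_printoptions(precision=4,suppress=True)
s=monitor.observe();print(s["tool_pos"],s["eef_rot"][:,1],s["t"])
im=eyes.get_image("wrist");t=eyes.get_image("top")
for n,i,A in(("wrist",im,150),("top",t,30)):
  h=cv2.cvtColor(i["color"],cv2.COLOR_RGB2HSV)
  m=((abs(h[...,0].astype(int)-78)<18)&(h[...,1]>70)&(h[...,2]>50)).astype(np.uint8)
  for k in cv2.findContours(m,0,2)[0]:
    if cv2.contourArea(k)>A:
      r=cv2.minAreaRect(k);z=.034 if n=="wrist" else .196;print(n,r[0],[at_z(i,*q,z)[:2].round(4).tolist() for q in cv2.boxPoints(r)])
```

```text
[0.4269 0.3476 0.2734] [ 0.9958 -0.0913 -0.0028] 37.2167
wrist (245.5, 158.5) [[0.4013, 0.3686], [0.4367, 0.3653], [0.4335, 0.329], [0.3972, 0.3323]]
top (163.1300048828125, 243.58999633789062) [[0.3906, 0.332], [0.4224, 0.3282], [0.418, 0.2992], [0.3862, 0.3031]]
top (254.39633178710938, 215.0670623779297) [[0.5061, 0.0516], [0.5093, 0.0205], [0.4742, 0.0171], [0.471, 0.048]]
top (266.67694091796875, 213.9154052734375) [[0.5093, 0.014], [0.513, -0.0178], [0.4775, -0.0216], [0.4738, 0.01]]
```

Call:
servo_tool --rotation '[[0,0,0],[0,0,0],[0,0,0],[0,0,0],[0,0,0],[0,0,0],[0,0,0],[0,0,0],[0,0,0],[0,0,0],[0,0,0],[0,0,0],[0,0,0],[0,0,0],[0,0,0],[0,0,0],[0,0,0],[0,0,0],[0,0,0],[0,0,0]]' --dp '[[1,1,-20],[1,1,-60],[1,1,-100],[1,1,-140],[1,1,-180],[1,1,-220],[1,1,-250],[1,1,-265],[1,1,-271],[1,1,-271],[1,1,-271],[1,1,-271],[1,1,-271],[1,1,-271],[1,1,-265],[1,1,-240],[1,1,-200],[1,1,-160],[1,1,-120],[1,1,-80]]' --fingers '[0,0,0,0,0,0,0,0,0,0,1,1,1,1,1,1,1,1,1,1]'

```text
t: 38.98
tool_pos: [0.4302, 0.3466, 0.1988]
eef_rot: [[0.097, 0.995, 0.001], [0.995, -0.097, -0.001], [-0.001, 0.001, -1.0]]
ft_force: [-0.5, 1.1, -1.7]
width: 0.0614
grip_force: 33.0
```

Call:
servo_tool --rotation '[[0,0,0],[0,0,0],[0,0,3],[0,0,6],[0,0,10],[0,0,10],[0,0,10],[0,0,10],[0,0,10],[0,0,10],[0,0,10],[0,0,10],[0,0,10],[0,0,10],[0,0,10],[0,0,10],[0,0,10],[0,0,10]]' --dp '[[0,0,40],[0,0,75],[8,-30,95],[17,-67,100],[26,-105,100],[35,-143,100],[44,-181,100],[54,-219,100],[63,-252,100],[68,-269,100],[68,-269,95],[68,-269,70],[68,-269,40],[68,-269,10],[68,-269,-10],[68,-269,-22],[68,-269,-28],[68,-269,-28]]' --fingers '[1,1,1,1,1,1,1,1,1,1,1,1,1,1,1,1,1,1]'

```text
t: 40.48
tool_pos: [0.4979, 0.0791, 0.1689]
eef_rot: [[-0.079, 0.997, -0.002], [0.997, 0.079, -0.0], [-0.0, -0.002, -1.0]]
ft_force: [-0.6, 1.0, 3.1]
width: 0.0614
grip_force: 33.9
```

Call:
servo_tool --rotation '[[0,0,0],[0,0,0],[0,0,0],[0,0,0],[0,0,0],[0,0,0],[0,0,0],[0,0,0],[0,0,0],[0,0,0],[0,0,0],[0,0,0],[0,0,0]]' --dp '[[0,0,-1],[0,0,-1],[0,0,-1],[0,0,-1],[0,0,15],[0,0,50],[0,0,90],[0,0,130],[-10,-35,150],[-20,-70,165],[-30,-105,170],[-30,-130,170],[-30,-130,170]]' --fingers '[0.15,0.15,0.15,0.15,0.15,0.15,0.1,0,0,0,0,0,0]'

```text
t: 41.57
tool_pos: [0.4679, -0.0583, 0.3395]
eef_rot: [[-0.068, 0.998, 0.003], [0.998, 0.068, -0.001], [-0.002, 0.003, -1.0]]
ft_force: [-0.5, 0.6, 0.8]
width: 0.0853
grip_force: 0.0
```

Run:
```python
from h import *
np.set_printoptions(precision=4,suppress=True)
s=monitor.observe();print(s["tool_pos"],s["eef_rot"][:,1],s["t"],s["joints"].round(2))
im=eyes.get_image("wrist");t=eyes.get_image("side")
a=cv2.resize(im["color"],(400,300));b=cv2.resize(t["color"][170:310,150:337],(400,300))
cv2.imwrite("pics/s8.png",np.hstack([a,b])[:,:,::-1])
print([(np.round(r["rect"]).tolist(),round(r["p"],2),at_z(im,*r["rect"][:2],.265)) for r in eyes.find_in("wrist","knob_grip")],proj(im,[.474,-.144,.273]))
```

```text
[ 0.4679 -0.0583  0.3395] [0.9977 0.0682 0.0034] 41.5667 [-0.77  0.02  0.84  1.88 -0.01  1.25  0.14]
[([251.0, 289.0, 51.0, 63.0], 0.8, array([ 0.4717, -0.132 ,  0.265 ])), ([254.0, 338.0, 16.0, 16.0], 0.18, array([ 0.4773, -0.1788,  0.265 ]))] [252.5698 308.6101]
```

View pics/s8.png

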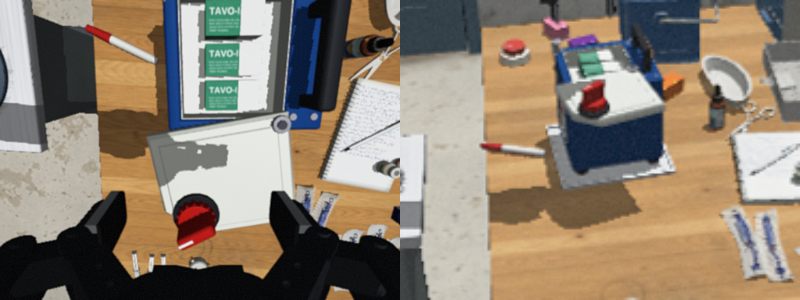

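All three cartons lie flat in the well at (225,20), (222,60) and (222,95), and the knob is at (195,225) on the open lid. I'll re-grip the knob where I left it.

Call:
servo_tool --rotation '[[0,0,7],[0,0,14],[0,0,21],[0,0,28],[0,0,35],[0,0,42],[0,0,49],[0,0,56],[0,0,63],[0,0,70],[0,0,77],[0,0,84],[0,0,91],[0,0,98],[0,0,105],[0,0,112],[0,0,118],[0,0,118],[0,0,118],[0,0,118]]' --dp '[[1,-7,0],[1,-14,0],[2,-21,0],[2,-28,0],[3,-35,0],[3,-42,0],[4,-49,0],[4,-56,0],[5,-63,0],[5,-70,0],[6,-77,0],[6,-86,0],[6,-86,0],[6,-86,0],[6,-86,0],[6,-86,0],[6,-86,0],[6,-86,0],[6,-86,0],[6,-86,0]]' --fingers '[0,0,0,0,0,0,0,0,0,0,0,0,0,0,0,0,0,0,0,0]' --newtons 60

```text
t: 43.38
tool_pos: [0.475, -0.1372, 0.3381]
eef_rot: [[-0.844, -0.536, 0.0], [-0.536, 0.844, 0.001], [-0.001, 0.001, -1.0]]
ft_force: [-0.2, -0.9, 0.2]
width: 0.0857
grip_force: 0.0
```

Call:
servo_tool --rotation '[[0,0,0],[0,0,0],[0,0,0],[0,0,0],[0,0,0],[0,0,0],[0,0,0],[0,0,0],[0,0,0],[0,0,0],[0,0,0],[0,0,0]]' --dp '[[0,-4,0],[0,-7,-15],[0,-7,-40],[0,-7,-70],[0,-7,-92],[0,-7,-92],[0,-7,-92],[0,-7,-92],[0,-7,-92],[0,-7,-92],[0,-7,-92],[0,-7,-92]]' --fingers '[0,0,0,0,0,0,1,1,1,1,1,1]'

```text
t: 44.38
tool_pos: [0.4751, -0.1449, 0.247]
eef_rot: [[-0.844, -0.537, 0.002], [-0.537, 0.844, 0.002], [-0.003, 0.001, -1.0]]
ft_force: [-3.9, 2.7, 4.4]
width: 0.0129
grip_force: 60.8
```

Run:
```python
from h import *
s=monitor.observe();print(s["tool_pos"],s["width"],s["grip_force"],s["joints"].round(2))
p=s["tool_pos"][:2]*1e3
from walk import *
piv=np.array([555.1,-28.2]);k=np.array([456.8,72.6])  # measured knob when shut
print(np.linalg.norm(p-piv),np.linalg.norm(k-piv))
A=np.degrees(np.arctan2(*(k-piv)[::-1])-np.arctan2(*(p-piv)[::-1]))%360-360;print(A)
L=[];Q=[]
for n in range(1,21):
  a=A*n/20;c=R.from_euler('z',a,degrees=True).as_matrix()[:2,:2];d=c@(p-piv)-(p-piv);L.append([round(d[0]),round(d[1]),0]);Q.append([0,0,round(a)])
print(Q);print(L)
```

```text
[ 0.47507712 -0.144872    0.24702855] 0.012889924733892553 60.795419812202454 [-0.48  0.19  0.81  1.96 -0.16  1.05  2.53]
141.47797270974786 140.7960581834591
-101.27398671306509
[[0, 0, -5], [0, 0, -10], [0, 0, -15], [0, 0, -20], [0, 0, -25], [0, 0, -30], [0, 0, -35], [0, 0, -41], [0, 0, -46], [0, 0, -51], [0, 0, -56], [0, 0, -61], [0, 0, -66], [0, 0, -71], [0, 0, -76], [0, 0, -81], [0, 0, -86], [0, 0, -91], [0, 0, -96], [0, 0, -101]]
[[-10, 8, 0], [-19, 16, 0], [-28, 25, 0], [-35, 35, 0], [-42, 45, 0], [-48, 56, 0], [-53, 68, 0], [-57, 80, 0], [-59, 92, 0], [-61, 105, 0], [-61, 117, 0], [-61, 130, 0], [-59, 142, 0], [-56, 154, 0], [-53, 166, 0], [-48, 178, 0], [-42, 189, 0], [-35, 199, 0], [-27, 209, 0], [-19, 218, 0]]
```

Call:
servo_tool --rotation '[[0,0,-5],[0,0,-10],[0,0,-15],[0,0,-20],[0,0,-25],[0,0,-30],[0,0,-35],[0,0,-41],[0,0,-46],[0,0,-51],[0,0,-56],[0,0,-61],[0,0,-66],[0,0,-71],[0,0,-76],[0,0,-81],[0,0,-86],[0,0,-91],[0,0,-96],[0,0,-100]]' --dp '[[-10,8,0],[-19,16,0],[-28,25,0],[-35,35,0],[-42,45,0],[-48,56,0],[-53,68,0],[-57,80,0],[-59,92,0],[-61,105,0],[-61,117,0],[-61,130,0],[-59,142,0],[-56,154,0],[-53,166,0],[-48,178,0],[-42,189,0],[-35,199,0],[-27,209,0],[-20,217,0]]' --fingers '[1,1,1,1,1,1,1,1,1,1,1,1,1,1,1,1,1,1,1,1]'

```text
t: 46.05
tool_pos: [0.4562, 0.0726, 0.2473]
eef_rot: [[-0.379, 0.925, 0.004], [0.925, 0.379, -0.001], [-0.003, 0.003, -1.0]]
ft_force: [2.1, -1.2, 2.4]
width: 0.0126
grip_force: 61.1
```

Call:
servo_tool --rotation '[[0,0,0],[0,0,0],[0,0,0],[0,0,0]]' --dp '[[1,1,0],[2,2,0],[2,2,0],[2,2,0]]' --fingers '[1,1,1,1]'

```text
t: 46.38
tool_pos: [0.4566, 0.074, 0.2466]
eef_rot: [[-0.382, 0.924, 0.002], [0.924, 0.382, -0.0], [-0.001, 0.002, -1.0]]
ft_force: [-1.3, 2.0, 3.1]
width: 0.0126
grip_force: 61.2
```

Call:
servo_tool --rotation '[[0,0,0],[0,0,0],[0,0,0],[0,0,0],[0,0,0],[0,0,6],[0,0,12],[0,0,18],[0,0,24],[0,0,30],[0,0,36],[0,0,42],[0,0,48],[0,0,54],[0,0,60],[0,0,66],[0,0,70],[0,0,73],[0,0,73]]' --dp '[[0,0,-2],[0,0,-4],[0,0,-6],[0,0,-8],[0,0,-8],[0,0,-8],[0,0,-8],[0,0,-8],[0,0,-8],[0,0,-8],[0,0,-8],[0,0,-8],[0,0,-8],[0,0,-8],[0,0,-8],[0,0,-8],[0,0,-8],[0,0,-8],[0,0,-8]]' --fingers '[1,1,1,1,1,1,1,1,1,1,1,1,1,1,1,1,1,1,1]'

```text
t: 47.97
tool_pos: [0.457, 0.0745, 0.2403]
eef_rot: [[-0.996, -0.094, 0.002], [-0.094, 0.996, 0.004], [-0.003, 0.004, -1.0]]
ft_force: [-6.4, 1.8, 17.6]
width: 0.0122
grip_force: 63.4
```

Call:
servo_tool --rotation '[[0,0,0],[0,0,0],[0,0,0],[0,0,0],[0,0,0]]' --dp '[[0,0,2],[0,0,4],[0,0,6],[0,0,8],[0,0,8]]' --fingers '[1,1,1,1,1]'

```text
t: 48.38
tool_pos: [0.4567, 0.0741, 0.2465]
eef_rot: [[-0.996, -0.094, 0.002], [-0.094, 0.996, 0.002], [-0.002, 0.002, -1.0]]
ft_force: [-2.2, 2.7, 5.1]
width: 0.0128
grip_force: 61.6
```

Call:
servo_tool --rotation '[[0,0,0],[0,0,0],[0,0,0],[0,0,0],[0,0,0],[0,0,0],[0,0,0],[0,0,0],[0,0,0],[0,0,0],[0,0,0],[0,0,0],[0,0,0],[0,0,0]]' --dp '[[0,0,0],[0,0,0],[0,0,0],[0,0,20],[0,0,50],[0,0,85],[0,0,120],[10,30,140],[20,60,150],[30,95,150],[30,130,150],[30,165,150],[30,170,150],[30,170,150]]' --fingers '[0,0,0,0,0,0,0,0,0,0,0,0,0,0]'

```text
t: 49.55
tool_pos: [0.486, 0.2469, 0.3949]
eef_rot: [[-0.995, -0.101, 0.0], [-0.101, 0.995, -0.001], [-0.0, -0.001, -1.0]]
ft_force: [0.4, -0.8, -0.3]
width: 0.0853
grip_force: 0.0
```

Run:
```python
from h import *
b=eyes.get_image("top")["color"][150:270,190:340];t=eyes.get_image("side")["color"][170:310,150:337]
cv2.imwrite("pics/s9.png",np.hstack([cv2.resize(b,(400,320)),cv2.resize(t,(400,320))])[:,:,::-1])
```

```text
(no output)
```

View pics/s9.png

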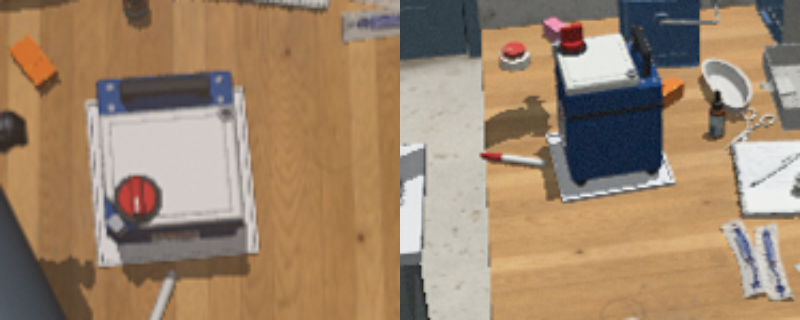

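The lid is shut, the knob wing at (137,197) lines up with the carrier, and the carrier stands square in the tray. Handing in.

```bash
python3 -c "
from workcell import env
print(env.finish_job())"
```

```text
the job is handed in; nothing more can be done
None
```

I handed the job in after about 50 s of robot time: in the last pictures the carrier stands square in the tray, the lid is shut and the knob is back at locked. All three green cartons lay flat in the well when I last saw inside. The hand-in gave no verdict.

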